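# Cramp freshly lipped panels in a wedge rack

### The job

The panels in the slotted stand have just had their top lipping glued on: clear the dark offcut off the ledge of the leaning wedge rack, laying it flat on the bench, and cramp every one of the panels in the rack. Stand each panel, lipping up, in a bay of its own, centred on the foot pads and leaning flat against the two uprights, then push a wedge, thin end first, from the front under its lower edge until the panel is lifted hard up against both hooks and the wedge stays jammed tight. Do not drop a panel on its face, and leave the glue bottle and the tape roll where they are.

Things in the scene. Friction and masses are not known exactly. Their poses are not given: they have to be found in the camera images.
- rack: fixed plywood cramping rack, 384 mm wide: three like bays side by side, 130 mm apart, all leaning back 16 degrees (0.28 rad); its sizes are given with the bays, in their frames. Behind the uprights a tie rail runs across (x 24 to 42, z 45 to 71 mm); above it the space behind a panel between the uprights is open. Origin: on the bench 34 mm below point bay_2; x away from the robot, z up
- bay_1 (a point): left bay. Point on the sloping ledge, midway between the bay's uprights, in the plane of their front faces. Frame tilted with the rack: x back along the ledge (down by 16 degrees), y left, z up along the uprights. Ledge surface z = 0 from x = -122 mm (front edge) to 50. Two uprights, 18 wide, 24 deep, at y = -38 and 38, front faces x = 0
- bay_2 (a point): middle bay, frame as bay_1. In front of each upright a foot pad 7 mm high (x -26 to 0, 18 wide) carries the panel; 58 mm clear between the pads for the wedge. On each upright a dark hook reaches forward to x = -32 mm, 18 wide, underside at z = 140, top at z = 160; between the two hooks of a bay 58 mm are open, so a panel can be held by the middle of its top edge
- bay_3 (a point): right bay, frame as bay_1. A panel on the pads flat against the uprights has its origin at (-9, 0, 7) mm, its top 8 mm below the hooks; jammed up against the hooks, at (-9, 0, 15), and the wedge on the ledge then has its origin at about (-22, 0, 0) and its butt about 88 mm in front of the panel's face. The rack is waxed (slick); wedging takes about 15 N of push
- stand: the fixed wooden stand with three slots 56 mm apart (at x = -56, 0, +56 mm of its frame), each 21 mm wide and 34 mm deep, their floor 12 mm and their top 46 mm above the bench; 172 mm long (x), 100 mm wide (y). A panel in a slot sticks out 91 mm above it; its faces look along the stand's x. Origin: centre of its underside
- panel_a: panel: white-faced board, 18 mm thick (x), 110 wide (y), 125 high (z), 0.12 to 0.2 kg, with a 10 mm dark wood lipping on its top edge under two pale green tape straps; stands upright in a slot of the stand at the start; both faces alike. Origin: centre of its lower edge face, z up to the lipping. May be absent
- panel_b: panel: white-faced board, 18 mm thick (x), 110 wide (y), 125 high (z), 0.12 to 0.2 kg, with a 10 mm dark wood lipping on its top edge under two pale green tape straps; stands upright in a slot of the stand at the start; both faces alike. Origin: centre of its lower edge face, z up to the lipping. May be absent
- panel_c: panel: white-faced board, 18 mm thick (x), 110 wide (y), 125 high (z), 0.12 to 0.2 kg, with a 10 mm dark wood lipping on its top edge under two pale green tape straps; stands upright in a slot of the stand at the start; both faces alike. Origin: centre of its lower edge face, z up to the lipping. May be absent
- wedge_1: brown wooden wedge, 170 mm long (x), 36 wide (y), flat underneath, 28 thick at the butt (-x end), tapering evenly to 3 at the tip (+x end); 85 g. Origin: middle of its underside; x points to the thin tip, z up. Starts lying flat on the bench
- wedge_2: brown wooden wedge, 170 mm long (x), 36 wide (y), flat underneath, 28 thick at the butt (-x end), tapering evenly to 3 at the tip (+x end); 85 g. Origin: middle of its underside; x points to the thin tip, z up. Starts lying flat on the bench
- wedge_3: brown wooden wedge, 170 mm long (x), 36 wide (y), flat underneath, 28 thick at the butt (-x end), tapering evenly to 3 at the tip (+x end); 85 g. Origin: middle of its underside; x points to the thin tip, z up. Starts lying on the ledge in the middle of the right bay, tip towards the uprights, its origin about 84 mm in front of the bay's point; a panel can be set down over its thin end
- glue_bottle: yellow glue bottle with an orange cap, 65 mm across, 212 mm tall, standing; origin under its centre. Leave alone
- tape_roll: roll of pale green masking tape, 105 mm across, 24 mm high, lying; origin under its centre. Leave alone
- packer: dark brown wood offcut, 66 mm (x) by 72 mm (y) by 20 mm thick (z), 34 g; starts lying flat on the rack's ledge, anywhere along it, its y axis pointing up the slope towards the robot (the hooks above leave most room if it is gripped near that end). Origin: centre of its underside. The bench in front of the rack's right end, between the brush and wedge_2, is free to lay it on

How it is judged:
At the end, for the whole second after the job is handed in: Each panel is lipping up in its own bay, on the uprights (mid-plane 5 to 14 mm in front, parallel to 0.06 rad), centred within 15 mm, lower edge 13 to 18 mm above the ledge (15 is hard against the hooks), pressed by a wedge with over 4 N, at rest; offcut flat on the bench, off the rack (height (world z) of packer below 0.02 m and angle between packer's own z axis and vertical below 0.2 rad and contact force between packer and rack below 0.1 N and linear speed of each of packer, panel_a, panel_b, panel_c below 0.01 m/s and ((x of panel_a in the frame of bay_1 between -0.014 and -0.005 m and y of panel_a in the frame of bay_1 between -0.015 and 0.015 m and z of panel_a in the frame of bay_1 between 0.013 and 0.018 m and angle between the x axis of panel_a and the x axis of bay_1, either way round below 0.06 rad and angle between the z axis of panel_a and the z axis of bay_1, either way round below 0.06 rad and angle between panel_a's own z axis and vertical below 0.6 rad) or (x of panel_a in the frame of bay_2 between -0.014 and -0.005 m and y of panel_a in the frame of bay_2 between -0.015 and 0.015 m and z of panel_a in the frame of bay_2 between 0.013 and 0.018 m and angle between the x axis of panel_a and the x axis of bay_2, either way round below 0.06 rad and angle between the z axis of panel_a and the z axis of bay_2, either way round below 0.06 rad and angle between panel_a's own z axis and vertical below 0.6 rad) or (x of panel_a in the frame of bay_3 between -0.014 and -0.005 m and y of panel_a in the frame of bay_3 between -0.015 and 0.015 m and z of panel_a in the frame of bay_3 between 0.013 and 0.018 m and angle between the x axis of panel_a and the x axis of bay_3, either way round below 0.06 rad and angle between the z axis of panel_a and the z axis of bay_3, either way round below 0.06 rad and angle between panel_a's own z axis and vertical below 0.6 rad)) and contact force between any of wedge_1, wedge_2, wedge_3 and panel_a above 4 N and ((x of panel_b in the frame of bay_1 between -0.014 and -0.005 m and y of panel_b in the frame of bay_1 between -0.015 and 0.015 m and z of panel_b in the frame of bay_1 between 0.013 and 0.018 m and angle between the x axis of panel_b and the x axis of bay_1, either way round below 0.06 rad and angle between the z axis of panel_b and the z axis of bay_1, either way round below 0.06 rad and angle between panel_b's own z axis and vertical below 0.6 rad) or (x of panel_b in the frame of bay_2 between -0.014 and -0.005 m and y of panel_b in the frame of bay_2 between -0.015 and 0.015 m and z of panel_b in the frame of bay_2 between 0.013 and 0.018 m and angle between the x axis of panel_b and the x axis of bay_2, either way round below 0.06 rad and angle between the z axis of panel_b and the z axis of bay_2, either way round below 0.06 rad and angle between panel_b's own z axis and vertical below 0.6 rad) or (x of panel_b in the frame of bay_3 between -0.014 and -0.005 m and y of panel_b in the frame of bay_3 between -0.015 and 0.015 m and z of panel_b in the frame of bay_3 between 0.013 and 0.018 m and angle between the x axis of panel_b and the x axis of bay_3, either way round below 0.06 rad and angle between the z axis of panel_b and the z axis of bay_3, either way round below 0.06 rad and angle between panel_b's own z axis and vertical below 0.6 rad)) and contact force between any of wedge_1, wedge_2, wedge_3 and panel_b above 4 N and ((x of panel_c in the frame of bay_1 between -0.014 and -0.005 m and y of panel_c in the frame of bay_1 between -0.015 and 0.015 m and z of panel_c in the frame of bay_1 between 0.013 and 0.018 m and angle between the x axis of panel_c and the x axis of bay_1, either way round below 0.06 rad and angle between the z axis of panel_c and the z axis of bay_1, either way round below 0.06 rad and angle between panel_c's own z axis and vertical below 0.6 rad) or (x of panel_c in the frame of bay_2 between -0.014 and -0.005 m and y of panel_c in the frame of bay_2 between -0.015 and 0.015 m and z of panel_c in the frame of bay_2 between 0.013 and 0.018 m and angle between the x axis of panel_c and the x axis of bay_2, either way round below 0.06 rad and angle between the z axis of panel_c and the z axis of bay_2, either way round below 0.06 rad and angle between panel_c's own z axis and vertical below 0.6 rad) or (x of panel_c in the frame of bay_3 between -0.014 and -0.005 m and y of panel_c in the frame of bay_3 between -0.015 and 0.015 m and z of panel_c in the frame of bay_3 between 0.013 and 0.018 m and angle between the x axis of panel_c and the x axis of bay_3, either way round below 0.06 rad and angle between the z axis of panel_c and the z axis of bay_3, either way round below 0.06 rad and angle between panel_c's own z axis and vertical below 0.6 rad)) and contact force between any of wedge_1, wedge_2, wedge_3 and panel_c above 4 N); the robot touches nothing.
It fails at once if a panel falls flat (leans more than 1.1 rad) (angle between any of panel_a, panel_b, panel_c's own z axis and vertical above 1.1 rad).
It fails at once if the glue bottle is tipped, or the bottle or tape roll is shifted by more than 5 cm (angle between glue_bottle's own z axis and vertical above 0.5 rad or distance of any of glue_bottle, tape_roll from where it was at the start of the episode above 0.05 m).
Of panel_a, panel_b, panel_c only 2 to 3 are there at a start; the rules pass over those that are not, and their reading is None.
At some moment in a run one of wedge_2 may be knocked a few centimetres aside while the robot is not near it.
It also fails if it takes over 210 s, if anything falls off the work surface, if the arm or the gripper's body presses on something with over 40 N, if the wrist force passes 120 N, or if a joint passes its speed limit or range.

### The arm

A 7-joint arm with a two-finger parallel gripper is mounted at the origin on the work surface; the furniture and walls round the work are solid. World frame = base frame: x ahead of the robot, y to its left, z up, the work surface at z = 0. Lengths are in m, angles in rad, forces in N, time in s.
With the tool pointing down it reaches from about 0.425 to 0.975 m from the base axis. Payload 16.7 kg.
Tool frame: the origin (TCP) lies midway between the tips of the shut fingers; the grasp point (between the pads) lies 19 mm behind it; z points along the fingers, y is the line along which they close (so a half turn about z gives the same grasp; the last joint's range is limited). The gripper opens to 85 mm and grips with 20 to 120 N. Pads are 22 mm wide; open, the fingers measure 114 mm over their backs; the gripper's body (76 mm by 85 mm) begins 54 mm behind the grasp point. The pads swing forward as they close: fully open they stand 13 mm farther back than shut.
Start: joints at [1.137, 0.426, 0.074, 1.606, -0.034, 1.111, -0.067], TCP at [0.189, -0.648, 0.204] pointing down, gripper open.
Joint ranges: [-2.85, 2.85], [-0.5, 2.14], [-1.23, 1.37], [0.21, 2.46], [-1.02, 4.16], [0.16, 2.05], [-2.73, 2.73]. Speed limits (rad/s): [1.89, 1.89, 2.39, 2.39, 3.01, 3.01, 3.01].

### API

Orientations are given as [roll, pitch, yaw] about the fixed x, y, z axes, in that order (R = Rz(yaw) Ry(pitch) Rx(roll)).
In Python, from bench import robot gives the robot as it stands. The module is installed in compiled form; this text tells all that it offers.
- The arm moves only by the tool carry_out, never from a script. Its argument "plan" is a list of rows, each a list of 3 entries, a list of its own where there are three numbers: the shift along the tool's x, y, z in m, then the turn about the tool's z in rad, then the opening, from 0 (shut) to 1 (fully open). In form: [[[tx, ty, tz], spin, gripper], ...]. A call has 1 to 8 rows; each row shifts and turns the commanded pose from where the row before left it, along the tool's axes as they then stand; what a row does not reach is not made up. A row lasts 1/10 s, in which the tool goes at most 50 mm and 8.59 degrees, less where a joint would pass 70% of its speed; a pose out of reach is approached as far as the arm can. A call is refused whole if a number of a shift passes 0.05 or a number of a turn 0.15, either way. A call with a gripper value outside its range is refused whole. The fingers move at their own pace and stop on an object; "newtons" is the grip in N (left out, the last holds). Time passes only in rows, so rows that do not move let the fingers close. It gives the time, the measured TCP pose, the force, the opening and the grip force at its end, in the units of the state.
- robot.read_state(): the state, without advancing time (a new reading comes with each control period).
- robot.capture(name): name is "scene" or "top" or "wrist"; returns the picture (420x560x3 uint8, red, green, blue); there is no depth.
- robot.camera_info(name): a dict with "intrinsics" (3x3 intrinsics, pixels), "view" (4x4, takes a point from world to camera coordinates). Camera axes: x right, y up, looking along -z (the intrinsics and any distortion apply to the point x, -y, -z); pixel columns grow to the right and rows downward; lengths in m; the calibration is good to about 2 mm. A picture is of the moment at which its call begins: read the wrist's pose just before it. camera_info takes no time and is no camera call; for the wrist camera it gives the pose at the moment of the call.
- robot.job_done(): hands the job in; it is judged then, once.
Trained networks look in the newest picture that a camera, given by its name, has taken for a name from the list of things; names that differ only in an ending like _2 or _b are one class to them, and where a whole thing is asked for, a point or a joint stands for the part that bears it (a point fixed in the world has none). Each returns a list of dicts, best first, with "confidence" (0 to 1); they miss things now and then, are a little off and sometimes report something else, mostly with a low value. They report only what shows in the picture. A call takes as long as a camera call.
- robot.outline_of(query, camera): "pixels" (420x560 bool, what is visible of it) and "bbox" ([left, top, right, bottom] in pixels, round what is visible of it).
- robot.spot_point(query, camera): "at" ([row, column] in pixels: a listed point, or the origin of a listed thing).
The state is a dict: "time": time; "q": joint angles; "joint_velocities": joint speeds; "effort": joint torques, N m; "position": TCP position; "ee_rot": TCP orientation; "ft_force": force on the tool from outside, world axes, zero at the start; "moment": the same for the moment, N m; "finger_gap": opening from 0.0 (shut) to 1.0 (fully open); "grasp_force": force on a finger pad.
Only numpy, scipy, OpenCV 4.12 (cv2) and the standard library are available. Lean on these libraries where they do the work, as an engineer would, in place of code of your own. Each camera call takes 0.05 s, during which the arm holds its last target. There are 200 camera calls.

## Working session

There is one attempt and no reset: what is moved stays moved. The work goes in short steps, Python scripts to look and compute and a tool call to move; the robot and the scene stay as the last step left them, time stands still between calls to the robot, and variables do not carry over. Pictures are saved under pics/ and viewed, at most 14 in all, crops included, and the job is handed in when it is done.

Besides the shell and the picture viewer there is one more tool, called after ">>>" as a command line: name --argument value ..., lists and objects as JSON in quotes. carry_out: Moves the arm, as the interface text tells. Its arguments: {"type":"object","properties":{"plan":{"type":"array"},"newtons":{"type":"number"}},"required":["plan"]}

```bash
mkdir -p pics; ls
python3 - <<'E'
from bench import robot
import cv2,numpy as np
np.set_printoptions(precision=3,suppress=True)
for c in ["scene","top"]:
    im=robot.capture(c); cv2.imwrite(f"pics/{c}0.png",im[:,:,::-1])
    i=robot.camera_info(c); print(c,i["intrinsics"],i["view"],[k for k in i])
    for q in ["rack","bay_1","bay_2","bay_3","stand","panel_a","wedge_1","packer","glue_bottle","tape_roll"]:
        print(q,[(round(d["confidence"],2),np.round(d["at"]).tolist()) for d in robot.spot_point(q,c)])
s=robot.read_state();print(s)
E
```

```text
pics
scene [[496.61    0.    276.939]
 [  0.    496.61  208.981]
 [  0.      0.      1.   ]] [[-0.352  0.936 -0.009  0.139]
 [-0.796 -0.294  0.529  0.395]
 [ 0.493  0.193  0.848 -1.783]
 [ 0.     0.     0.     1.   ]] ['intrinsics', 'view']
rack [(0.76, [245.0, 242.0]), (0.73, [207.0, 367.0])]
bay_1 [(0.98, [258.0, 282.0]), (0.81, [223.0, 201.0]), (0.62, [242.0, 243.0])]
bay_2 [(0.98, [258.0, 282.0]), (0.81, [223.0, 201.0]), (0.62, [242.0, 243.0])]
bay_3 [(0.98, [258.0, 282.0]), (0.81, [223.0, 201.0]), (0.62, [242.0, 243.0])]
stand [(0.77, [222.0, 367.0]), (0.26, [241.0, 366.0])]
panel_a [(0.79, [244.0, 366.0])]
wedge_1 [(0.92, [196.0, 295.0]), (0.64, [184.0, 157.0]), (0.6, [197.0, 213.0]), (0.25, [241.0, 365.0])]
packer [(0.72, [222.0, 249.0])]
glue_bottle [(0.86, [270.0, 384.0]), (0.7, [194.0, 295.0]), (0.26, [198.0, 214.0]), (0.15, [227.0, 408.0])]
tape_roll []
top [[450.005   0.    274.678]
 [  0.    450.005 211.453]
 [  0.      0.      1.   ]] [[ 0.021 -1.    -0.02   0.035]
 [ 0.997  0.019  0.074 -0.525]
 [-0.074 -0.022  0.997 -1.229]
 [ 0.     0.     0.     1.   ]] ['intrinsics
[... 448 characters left out ...]
8, [204.0, 344.0]), (0.85, [248.0, 262.0]), (0.83, [216.0, 420.0])]
packer [(0.61, [196.0, 295.0])]
glue_bottle [(0.92, [191.0, 156.0])]
tape_roll [(0.94, [254.0, 135.0]), (0.66, [166.0, 257.0]), (0.45, [251.0, 264.0])]
{'time': 1.1, 'q': array([ 1.138,  0.426,  0.074,  1.606, -0.034,  1.111, -0.067]), 'joint_velocities': array([ 0.001, -0.   , -0.   ,  0.001,  0.001,  0.002, -0.001]), 'effort': array([ -0.001, -94.955,   3.756, -46.388,   0.019,   0.003,  -0.   ]), 'position': array([ 0.189, -0.648,  0.204]), 'ee_rot': array([-3.142, -0.   ,  0.284]), 'ft_force': array([ 0.485, -0.255,  0.326]), 'moment': array([ 0.005, -0.01 ,  0.038]), 'grasp_force': 0.0, 'finger_gap': 1.0000915509682424}
```

View pictures.

View pics/scene0.png

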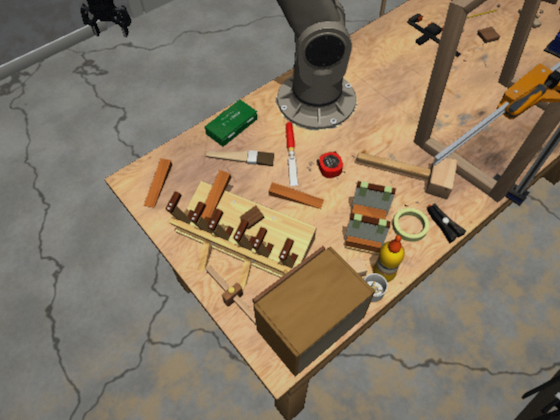

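View pics/top0.png

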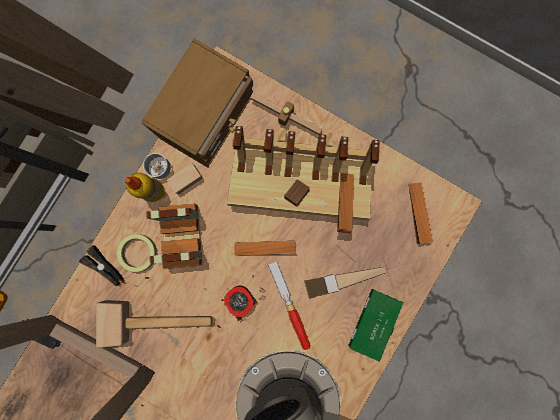

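```bash
cat > h.py <<'E'
from bench import robot
import cv2,numpy as np
np.set_printoptions(precision=4,suppress=True)
def ray(c,rc,z,info=None):
    i=info or robot.camera_info(c);K=i["intrinsics"];V=np.array(i["view"]);R=V[:3,:3];C=-R.T@V[:3,3]
    d=np.array([(rc[1]-K[0][2])/K[0][0],-(rc[0]-K[1][2])/K[1][1],-1]);d=R.T@d
    return C+d*(z-C[2])/d[2]
def proj(c,p,info=None):
    i=info or robot.camera_info(c);K=np.array(i["intrinsics"]);V=np.array(i["view"]);q=V[:3,:3]@np.array(p)+V[:3,3]
    u=K@np.array([q[0],-q[1],-q[2]]);return u[:2]/u[2]
def wrap(a): return (a+np.pi)%(2*np.pi)-np.pi
def go(x,y,z,yaw):
    "tool shift and spin to a world pose (tool down)"
    s=robot.read_state();p=s["position"];a=s["ee_rot"][2];d=np.array([x,y,z])-p
    sp=-wrap(yaw-a)
    t=np.array([np.cos(a)*d[0]+np.sin(a)*d[1],np.sin(a)*d[0]-np.cos(a)*d[1],-d[2]])
    t2=np.array([np.cos(yaw)*d[0]+np.sin(yaw)*d[1],np.sin(yaw)*d[0]-np.cos(yaw)*d[1],-d[2]])
    print("now",p,"yaw",round(a,4),"| shift(yaw now)",t,"spin",round(sp,4),"| shift after spin",t2)
E
python3 - <<'E'
from h import *
for n,rc,z in [("bay1",(167,257),.034),("bay2",(170,302),.034),("bay3",(176,353),.034),("stand",(238,181),0),("pa",(217,181),.012),("pb",(255,186),.012),("w_a",(204,344),.05),("w_b",(248,262),0),("w_c",(216,420),0),("packer",(196,295),.05),("bottle",(191,156),0),("tape",(254,135),0)]:
    print(n,ray("top",rc,z))
im=cv2.imread("pics/top0.png")
cv2.imwrite("pics/c1.png",cv2.resize(im[110:280,130:400],None,fx=2.9,fy=2.9,interpolation=cv2.INTER_CUBIC))
E
```

```text
bay1 [0.6459 0.0966 0.034 ]
bay2 [ 0.6397 -0.028   0.034 ]
bay3 [ 0.6254 -0.1684  0.034 ]
stand [0.446  0.3084 0.    ]
pa [0.5046 0.3078 0.012 ]
pb [0.3989 0.29   0.012 ]
w_a [ 0.5461 -0.1423  0.05  ]
w_b [0.4226 0.0793 0.    ]
w_c [ 0.521  -0.3613  0.    ]
packer [ 0.5654 -0.0095  0.05  ]
bottle [0.578  0.3847 0.    ]
tape [0.3984 0.437  0.    ]
```

View pics/c1.png

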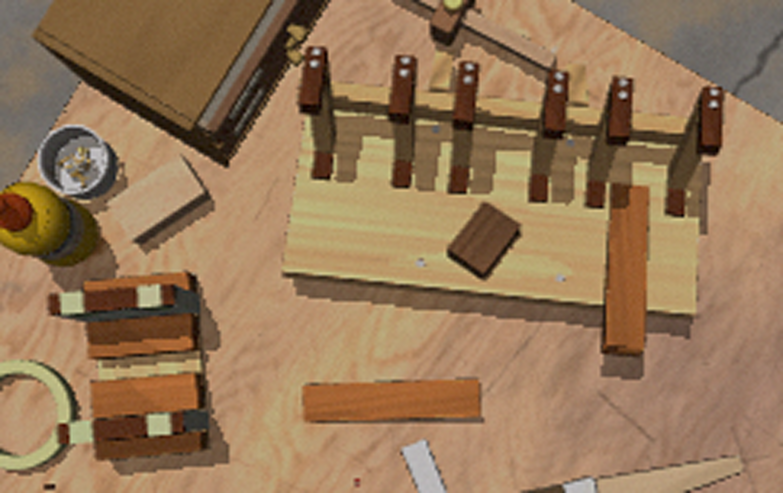

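>>> carry_out --plan '[[[0, 0, -0.05], 0.12, 1], [[0, 0, -0.05], 0.12, 1], [[0, 0, -0.05], 0.12, 1], [[0, 0, -0.05], 0, 1], [[0.02, -0.04, 0], 0, 1], [[0.02, -0.04, 0], 0, 1], [[0.02, -0.04, 0], 0, 1], [[0.02, -0.04, 0], 0, 1]]'

```text
time: 1.9
position: [0.2815, -0.4929, 0.4039]
ee_rot: [3.141, -0.0, -0.076]
ft_force: [0.1, 0.2, 0.8]
finger_gap: 0.999
grasp_force: 0.0
```

>>> carry_out --plan '[[[0.02, -0.04, 0], 0, 1], [[0.02, -0.04, 0], 0, 1], [[0.02, -0.04, 0], 0, 1], [[0.02, -0.04, 0], 0, 1], [[0.02, -0.04, 0], 0, 1], [[0.01, -0.04, 0], 0, 1], [[0, -0.04, 0], 0, 1], [[0, 0, 0], 0, 1]]'

```text
time: 2.7
position: [0.413, -0.2188, 0.4044]
ee_rot: [-3.141, -0.001, -0.07]
ft_force: [0.3, -1.8, -0.7]
finger_gap: 0.994
grasp_force: 0.0
```

Run:
```python
from h import *
s=robot.read_state();print(s["position"],s["ee_rot"],s["time"])
im=robot.capture("wrist"); cv2.imwrite("pics/w1.png",im[:,:,::-1])
i=robot.camera_info("wrist");print(i["intrinsics"],i["view"])
for q,z in [("bay_1",.034),("packer",.055),("wedge_1",0),("panel_a",.012),("stand",0)]:
    for d in robot.spot_point(q,"wrist"): print(q,round(d["confidence"],2),np.round(d["at"]),ray("wrist",d["at"],z))
```

```text
[ 0.413  -0.2188  0.4044] [-3.1414 -0.0011 -0.0697] 2.7
[[345.3033   0.     283.2502]
 [  0.     345.3033 212.7932]
 [  0.       0.       1.    ]] [[-0.0715 -0.9974  0.     -0.1918]
 [ 0.9526 -0.0683 -0.2965 -0.3106]
 [ 0.2958 -0.0212  0.955  -0.6975]
 [ 0.      0.      0.      1.    ]]
bay_1 0.69 [  2. 226.] [ 0.6297 -0.1608  0.034 ]
packer 0.95 [ 57. 127.] [ 0.568  -0.0204  0.055 ]
wedge_1 0.94 [ 65. 222.] [ 0.5538 -0.1406  0.    ]
wedge_1 0.77 [161. 106.] [0.4224 0.0695 0.    ]
wedge_1 0.66 [ 69. 367.] [ 0.5317 -0.3631  0.    ]
```

View pics/w1.png

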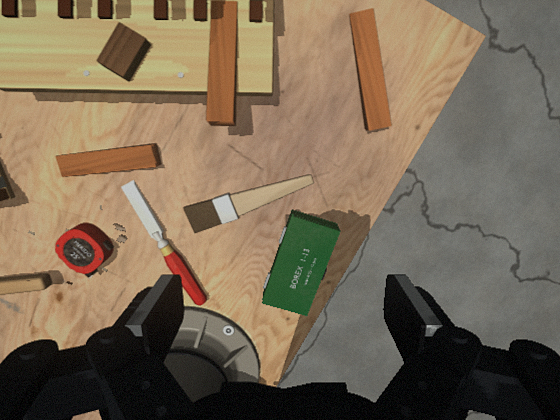

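>>> carry_out --plan '[[[0.02, -0.044, 0], 0, 1], [[0.02, -0.044, 0], 0, 1], [[0.02, -0.044, 0], 0, 1], [[0.02, -0.044, 0], 0, 1], [[0.02, -0.044, 0], 0, 1], [[0.01, -0.04, 0], 0, 1], [[0, 0, 0], 0, 1], [[0, 0, 0], 0, 1]]'

```text
time: 3.8
position: [0.5417, 0.0272, 0.4033]
ee_rot: [-3.141, 0.001, -0.075]
ft_force: [0.4, -0.3, -0.0]
finger_gap: 1.001
grasp_force: 0.0
```

Run:
```python
from h import *
s=robot.read_state();print(s["position"],s["ee_rot"],s["time"])
im=robot.capture("wrist"); cv2.imwrite("pics/w2.png",im[:,:,::-1])
i=robot.camera_info("wrist")
for q,z in [("bay_1",.034),("packer",.055),("wedge_1",0),("panel_a",.012),("stand",0)]:
    for d in robot.spot_point(q,"wrist"): print(q,round(d["confidence"],2),np.round(d["at"]),ray("wrist",d["at"],z,i))
for q in ["packer","wedge_1"]:
    for d in robot.outline_of(q,"wrist"):
        c=cv2.findContours(d["pixels"].astype(np.uint8),0,2)[0];c=max(c,key=cv2.contourArea)
        a=cv2.approxPolyDP(c,4,True)[:,0];print(q,d["confidence"],a.tolist())
```

```text
[0.5417 0.0272 0.4033] [-3.1414  0.001  -0.0755] 3.8
bay_1 0.78 [ 86. 227.] [0.6509 0.1008 0.034 ]
bay_1 0.71 [ 86. 316.] [ 0.6406 -0.0295  0.034 ]
bay_1 0.63 [ 89. 402.] [ 0.6271 -0.1566  0.034 ]
packer 0.59 [140. 309.] [ 0.5651 -0.0144  0.055 ]
wedge_1 0.89 [223. 262.] [ 0.4229  0.0725 -0.    ]
wedge_1 0.78 [140. 516.] [ 0.5346 -0.354   0.    ]
wedge_1 0.76 [143. 401.] [ 0.544  -0.1671  0.    ]
wedge_1 0.58 [139. 309.] [ 0.5619 -0.0172  0.    ]
panel_a 0.77 [192. 115.] [0.5013 0.3104 0.012 ]
panel_a 0.67 [249. 132.] [0.3963 0.3045 0.012 ]
stand 0.71 [219. 128.] [0.4484 0.3059 0.    ]
packer 0.65 [[308, 109], [288, 146], [310, 160], [330, 124]]
wedge_1 0.96 [[313, 229], [309, 209], [214, 221], [218, 237]]
wedge_1 0.89 [[411, 86], [390, 88], [388, 201], [416, 198]]
wedge_1 0.56 [[528, 87], [507, 93], [509, 192], [518, 197], [540, 193]]
wedge_1 0.18 [[163, 240], [96, 256], [62, 285], [64, 293], [137, 282], [165, 249]]
```

View pics/w2.png

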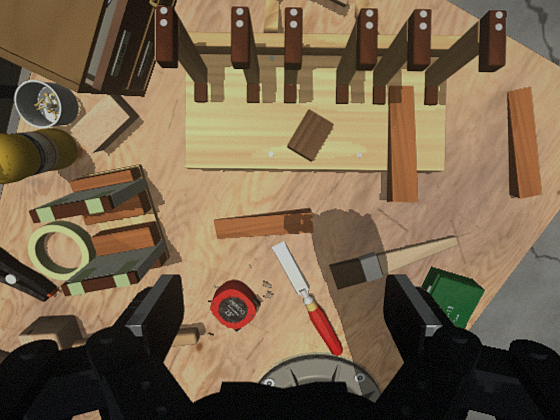

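Run:
```python
from h import *
a=cv2.imread("pics/w1.png")[0:110,60:190];b=cv2.imread("pics/w2.png")[80:190,250:380];c=cv2.imread("pics/top0.png")[155:225,255:337]
f=lambda m:cv2.resize(m,(390,330),interpolation=cv2.INTER_CUBIC)
t=robot.capture("top");d=t[155:225,255:337,::-1]
cv2.imwrite("pics/m1.png",np.hstack([f(a),f(b)]));
cv2.imwrite("pics/m1.png",cv2.resize(np.vstack([np.hstack([f(a),f(b)]),np.hstack([f(c),f(d)])]),(700,590)))
i=robot.camera_info("wrist");V=i["view"];print(-V[:3,:3].T@V[:3,3])
i=robot.camera_info("top");V=i["view"];print(-V[:3,:3].T@V[:3,3])
```

```text
[0.6175 0.0204 0.5737]
[0.4322 0.0185 1.2653]
```

View pics/m1.png

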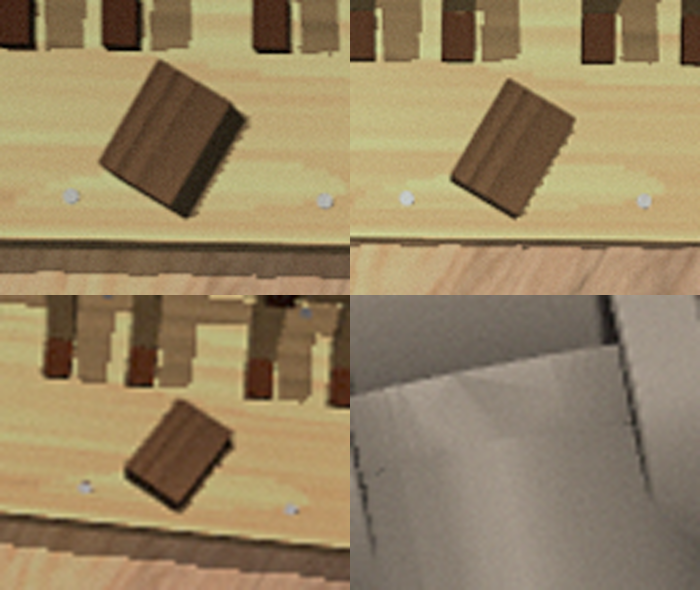

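```bash
cat >> h.py <<'E'
PSI=-0.089; BAY={1:np.array([.6485,.0995,.034]),2:np.array([.6400,-.0290,.034]),3:np.array([.6265,-.1590,.034])}
def Rb():
    t=0.28;c,s=np.cos(PSI),np.sin(PSI);Rz=np.array([[c,-s,0],[s,c,0],[0,0,1]])
    return Rz@np.array([[np.cos(t),0,np.sin(t)],[0,1,0],[-np.sin(t),0,np.cos(t)]])
def rayplane(rc,info,p0,n):
    a=ray("",rc,0.0,info);b=ray("",rc,0.1,info);d=b-a
    return a+d*((p0-a)@n)/(d@n)
E
python3 - <<'E'
from h import *
i=robot.camera_info("wrist");R=Rb();n=R[:,2];p0=BAY[2]+.02*n
for c in [[308,109],[288,146],[310,160],[330,124]]:
    w=rayplane((c[1],c[0]),i,p0,n);print(w,R.T@(w-BAY[2]))
for b in [1,2,3]:
  for q in [(-122,65,0),(-122,-65,0),(-32,38,160),(-32,-38,160),(-26,38,7),(-26,-38,7)]:
    print(b,q,proj("wrist",BAY[b]+R@(np.array(q)/1000)).round())
E
```

```text
[ 0.6099 -0.0139  0.0638] [-0.0383  0.0124  0.02  ]
[0.5621 0.0181 0.0783] [-0.0908  0.04    0.02  ]
[ 0.5408 -0.0116  0.0837] [-0.1102  0.0085  0.02  ]
[ 0.5873 -0.0434  0.0695] [-0.059  -0.0191  0.02  ]
1 (-122, 65, 0) [183. 170.]
1 (-122, -65, 0) [271. 171.]
1 (-32, 38, 160) [165.  65.]
1 (-32, -38, 160) [241.  66.]
1 (-26, 38, 7) [201. 104.]
1 (-26, -38, 7) [253. 104.]
2 (-122, 65, 0) [271. 169.]
2 (-122, -65, 0) [359. 170.]
2 (-32, 38, 160) [293.  64.]
2 (-32, -38, 160) [368.  65.]
2 (-26, 38, 7) [290. 103.]
2 (-26, -38, 7) [342. 103.]
3 (-122, 65, 0) [359. 172.]
3 (-122, -65, 0) [447. 173.]
3 (-32, 38, 160) [422.  67.]
3 (-32, -38, 160) [497.  68.]
3 (-26, 38, 7) [380. 105.]
3 (-26, -38, 7) [432. 106.]
```

>>> carry_out --plan '[[[0, 0, 0.04], 0.13, 1], [[0, 0, 0.04], 0.13, 1], [[0, 0, 0.04], 0.13, 1], [[0, 0, 0.04], 0.125, 1], [[0.04, 0.014, 0], 0, 1], [[0, 0, 0.04], 0, 1], [[0, 0, 0], 0, 1]]'

```text
time: 4.95
position: [0.5647, -0.0078, 0.1998]
ee_rot: [3.138, 0.005, -0.593]
ft_force: [-0.6, -0.5, 0.2]
finger_gap: 1.002
grasp_force: 0.0
```

Run:
```python
from h import *
go(.568,-.008,.064,-.59)
im=robot.capture("wrist");cv2.imwrite("pics/w3.png",im[:,:,::-1]);i=robot.camera_info("wrist");R=Rb();n=R[:,2];p0=BAY[2]+.02*n
for d in robot.outline_of("packer","wrist"):
        c=cv2.findContours(d["pixels"].astype(np.uint8),0,2)[0];c=max(c,key=cv2.contourArea)
        a=cv2.approxPolyDP(c,6,True)[:,0];print(d["confidence"],a.tolist(),[rayplane((u[1],u[0]),i,p0,n).round(4).tolist() for u in a])
```

```text
now [ 0.5647 -0.0078  0.1998] yaw -0.5926 | shift(yaw now) [ 0.0028 -0.0017  0.1358] spin -0.0026 | shift after spin [ 0.0029 -0.0017  0.1358]
0.9 [[307, 147], [259, 148], [259, 214], [305, 214]] [[0.5883, -0.0473, 0.0691], [0.6105, -0.0116, 0.0637], [0.5636, 0.0202, 0.078], [0.5422, -0.0146, 0.0832]]
```

View pics/w3.png

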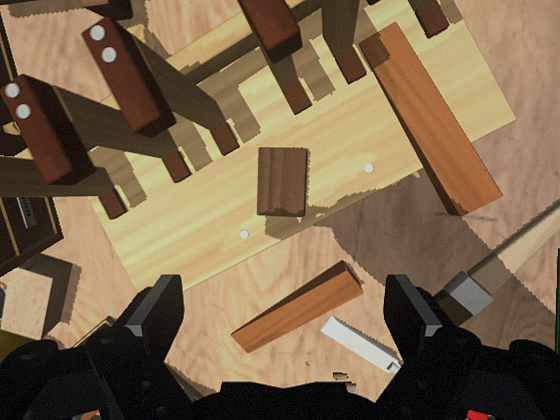

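>>> carry_out --plan '[[[0, -0.001, 0.045], 0, 1], [[0, 0, 0.045], 0, 0.8], [[0, 0, 0.046], 0, 0.8], [[0, 0, 0], 0, 0], [[0, 0, 0], 0, 0], [[0, 0, 0], 0, 0], [[0, 0, 0], 0, 0], [[0, 0, 0], 0, 0]]' --newtons 40

```text
time: 5.85
position: [0.5684, -0.006, 0.0697]
ee_rot: [-3.14, -0.002, -0.591]
ft_force: [-0.6, 0.7, -0.3]
finger_gap: 0.002
grasp_force: 0.0
```

>>> carry_out --plan '[[[0, 0, -0.03], 0, 1], [[0, 0, -0.03], 0, 1], [[0, 0, 0], 0, 1], [[0, 0, 0], 0, 1]]'

```text
time: 6.25
position: [0.568, -0.0061, 0.1291]
ee_rot: [-3.141, -0.002, -0.591]
ft_force: [0.2, -0.3, -0.7]
finger_gap: 0.684
grasp_force: 0.0
```

Run:
```python
from h import *
s=robot.read_state();print(s["position"],s["ee_rot"],s["finger_gap"])
im=robot.capture("wrist");cv2.imwrite("pics/w4.png",im[:,:,::-1]);i=robot.camera_info("wrist");R=Rb();n=R[:,2]
for d in robot.outline_of("packer","wrist"):
        c=cv2.findContours(d["pixels"].astype(np.uint8),0,2)[0];c=max(c,key=cv2.contourArea)
        a=cv2.approxPolyDP(c,6,True)[:,0];print(d["confidence"],a.tolist())
        for h in (.0,.02): print([rayplane((u[1],u[0]),i,BAY[2]+h*n,n).round(4).tolist() for u in a])
```

```text
[ 0.568  -0.0061  0.1291] [-3.1405 -0.0021 -0.5915] 0.6842802008997682
0.75 [[259, 163], [255, 246], [314, 251], [318, 166]]
[[0.6072, -0.0113, 0.0439], [0.5592, 0.0248, 0.0585], [0.5338, -0.0107, 0.0649], [0.5823, -0.0463, 0.0501]]
[[0.6091, -0.0142, 0.0641], [0.5649, 0.019, 0.0775], [0.5416, -0.0138, 0.0834], [0.5861, -0.0465, 0.0698]]
```

View pics/w4.png

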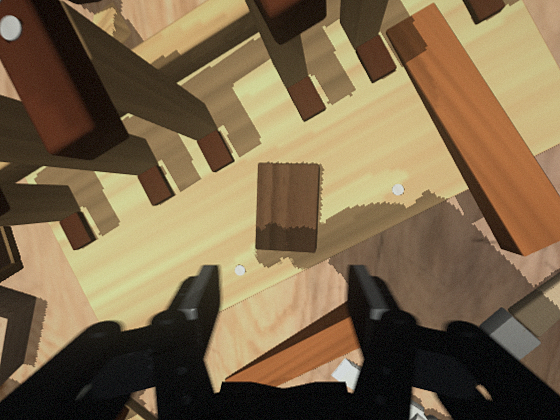

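>>> carry_out --plan '[[[-0.004, 0.001, 0], 0, 0.62], [[0, 0, 0.03], 0, 0.62], [[0, 0, 0.03], 0, 0.62], [[0, 0, 0.004], 0, 0.62], [[0, 0, 0], 0, 0.62]]'

```text
time: 6.85
position: [0.5627, -0.0043, 0.0632]
ee_rot: [3.14, 0.002, -0.591]
ft_force: [-0.5, -0.1, 0.3]
finger_gap: 0.62
grasp_force: 0.0
```

>>> carry_out --plan '[[[0, 0, 0.003], 0, 0.62], [[0, 0, 0.0], 0, 0.62]]'

```text
time: 7.05
position: [0.5641, -0.0045, 0.0617]
ee_rot: [-3.141, -0.001, -0.591]
ft_force: [-0.3, -0.5, 0.1]
finger_gap: 0.621
grasp_force: 0.0
```

>>> carry_out --plan '[[[0, 0, 0.003], 0, 0.62], [[0, 0, 0.0], 0, 0.62]]'

```text
time: 7.25
position: [0.5636, -0.0046, 0.0581]
ee_rot: [-3.141, -0.0, -0.591]
ft_force: [0.3, 0.4, -0.2]
finger_gap: 0.622
grasp_force: 0.0
```

>>> carry_out --plan '[[[0, 0, 0.003], 0, 0.62], [[0, 0, 0.0], 0, 0.62]]'

```text
time: 7.45
position: [0.5634, -0.0046, 0.0546]
ee_rot: [3.142, 0.0, -0.591]
ft_force: [0.9, -1.2, -0.0]
finger_gap: 0.624
grasp_force: 0.0
```

>>> carry_out --plan '[[[0, 0, 0], 0, 0], [[0, 0, 0.0], 0, 0], [[0, 0, 0.0], 0, 0]]'

```text
time: 7.75
position: [0.5635, -0.0046, 0.0549]
ee_rot: [-3.142, 0.0, -0.591]
ft_force: [-0.1, 0.4, -0.5]
finger_gap: 0.108
grasp_force: 0.0
```

Run:
```python
from h import *
s=robot.read_state();print(s["position"],s["finger_gap"],s["ft_force"],s["grasp_force"])
a=robot.capture("wrist")[:,:,::-1];b=robot.capture("scene")[:,:,::-1]
f=lambda m:cv2.resize(m,(400,300))
cv2.imwrite("pics/m2.png",np.hstack([f(a),f(b[150:300,140:340])]))
print(proj("wrist",s["position"]),proj("scene",s["position"]))
```

```text
[ 0.5635 -0.0046  0.0549] 0.10834013701384797 [-0.0763  0.4018 -0.4858] 0.0
[283.133  255.0035] [255.3659 216.8094]
```

View pics/m2.png

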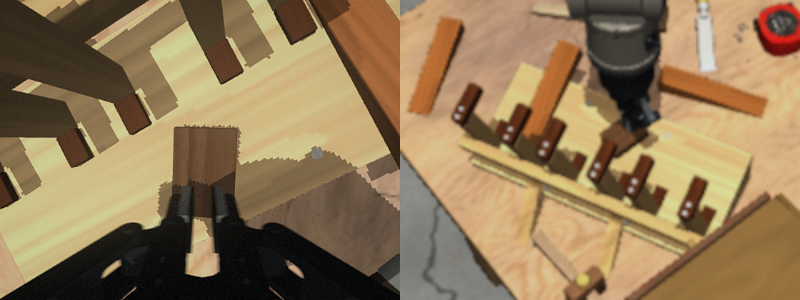

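>>> carry_out --plan '[[[0, 0, 0], 0, 0], [[0, 0, 0.0], 0, 0], [[0, 0, 0.002], 0, 0], [[0, 0, 0], 0, 0]]'

```text
time: 8.25
position: [0.5636, -0.0045, 0.0527]
ee_rot: [-3.141, 0.0, -0.591]
ft_force: [0.0, -0.1, 0.6]
finger_gap: 0.001
grasp_force: 0.5
```

Run:
```python
from h import *
s=robot.read_state();print(s["position"],s["finger_gap"],s["ft_force"],s["grasp_force"])
im=robot.capture("wrist");i=robot.camera_info("wrist");R=Rb();n=R[:,2]
print(R.T@(s["position"]-BAY[2]))
for d in robot.outline_of("packer","wrist"):
        c=cv2.findContours(d["pixels"].astype(np.uint8),0,2)[0];c=max(c,key=cv2.contourArea)
        a=cv2.approxPolyDP(c,6,True)[:,0];print(d["confidence"],a.tolist())
        for h in (.0,.02): print([rayplane((u[1],u[0]),i,BAY[2]+h*n,n).round(4).tolist() for u in a])
for q in [(-26,-29,7),(-26,-47,7),(-122,0,0),(-26,29,7)]: print(q,proj("wrist",BAY[2]+R@(np.array(q)/1000)))
c=cv2.resize(im[130:330,180:400,::-1],(660,600));cv2.imwrite("pics/w5.png",c)
```

```text
[ 0.5636 -0.0045  0.0527] 0.0014592187306572543 [ 0.0048 -0.1309  0.5504] 0.5482412542914972
[-0.0804  0.0176 -0.0037]
0.77 [[245, 178], [241, 301], [257, 270], [272, 259], [296, 258], [316, 276], [326, 306], [331, 182]]
[[0.6079, -0.0102, 0.0437], [0.5563, 0.0276, 0.0594], [0.5654, 0.0109, 0.0564], [0.5661, 0.0008, 0.0559], [0.5601, -0.0103, 0.0574], [0.5473, -0.0142, 0.0609], [0.5319, -0.0102, 0.0654], [0.5826, -0.0466, 0.05]]
[[0.6101, -0.0143, 0.0638], [0.5643, 0.0192, 0.0777], [0.5724, 0.0044, 0.075], [0.573, -0.0046, 0.0746], [0.5676, -0.0145, 0.0759], [0.5562, -0.0179, 0.0791], [0.5426, -0.0144, 0.0831], [0.5876, -0.0467, 0.0694]]
(-26, -29, 7) [312.3658 117.4095]
(-26, -47, 7) [345.7001  98.7167]
(-122, 0, 0) [349.228  312.7254]
(-26, 29, 7) [211.5907 173.9208]
```

View pics/w5.png

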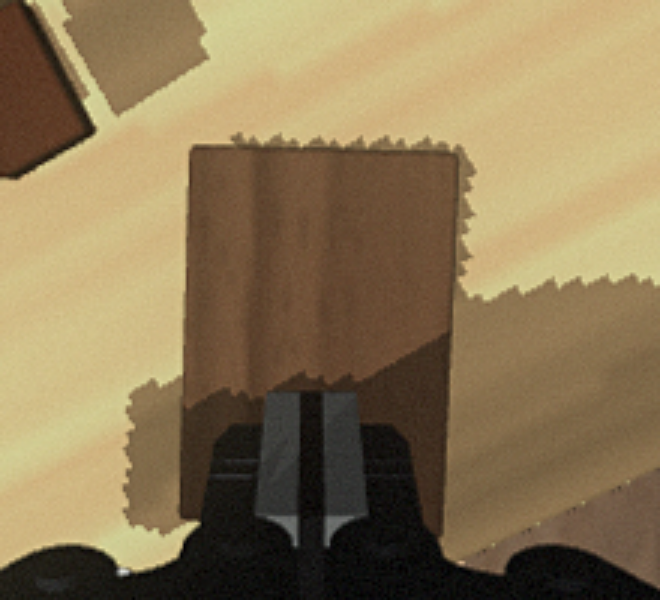

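>>> carry_out --plan '[[[0, 0, 0.003], 0, 0], [[0, 0, 0], 0, 0]]'

```text
time: 8.55
position: [0.5647, -0.0043, 0.0514]
ee_rot: [-3.14, -0.002, -0.591]
ft_force: [-4.8, -0.1, 25.3]
finger_gap: -0.001
grasp_force: 11.5
```

>>> carry_out --plan '[[[0, 0, 0.003], 0, 0], [[0, 0, 0], 0, 0]]'

```text
time: 8.75
position: [0.5662, -0.004, 0.0505]
ee_rot: [-3.139, -0.005, -0.591]
ft_force: [-10.4, -0.1, 55.9]
finger_gap: -0.001
grasp_force: 25.6
```

>>> carry_out --plan '[[[0, 0, 0.003], 0, 0], [[0, 0, 0], 0, 0]]'

```text
time: 8.95
position: [0.5678, -0.0036, 0.0497]
ee_rot: [-3.137, -0.007, -0.591]
ft_force: [-17.8, 1.0, 89.1]
finger_gap: -0.002
grasp_force: 40.5
```

>>> carry_out --plan '[[[0, 0, -0.04], 0, 0], [[-0.025, -0.037, 0], 0, 0], [[-0.025, -0.037, 0], 0, 0], [[0, 0, 0.03], 0, 0], [[0, 0, 0], 0, 0]]'

```text
time: 9.45
position: [0.5612, 0.0854, 0.0513]
ee_rot: [3.139, 0.003, -0.589]
ft_force: [-0.6, -1.3, -0.4]
finger_gap: 0.004
grasp_force: 0.0
```

>>> carry_out --plan '[[[0, 0, 0.006], 0, 0], [[0, 0, 0], 0, 0]]'

```text
time: 9.65
position: [0.5632, 0.0836, 0.0478]
ee_rot: [3.141, 0.0, -0.593]
ft_force: [0.1, -0.3, 0.3]
finger_gap: 0.001
grasp_force: 0.0
```

>>> carry_out --plan '[[[0, 0, 0.008], 0, 0], [[0, 0, 0], 0, 0]]'

```text
time: 9.85
position: [0.5631, 0.084, 0.0394]
ee_rot: [3.141, 0.0, -0.592]
ft_force: [-0.1, 0.5, 0.5]
finger_gap: 0.002
grasp_force: 0.0
```

>>> carry_out --plan '[[[0, 0, 0.002], 0, 0], [[0, 0, 0], 0, 0]]'

```text
time: 10.05
position: [0.5633, 0.0846, 0.0378]
ee_rot: [-3.142, 0.0, -0.591]
ft_force: [-0.4, 0.5, -0.9]
finger_gap: -0.001
grasp_force: 0.0
```

>>> carry_out --plan '[[[0, 0, 0.002], 0, 0], [[0, 0, 0], 0, 0]]'

```text
time: 10.25
position: [0.5632, 0.0847, 0.0357]
ee_rot: [3.142, 0.0, -0.591]
ft_force: [0.2, 0.3, -0.5]
finger_gap: -0.001
grasp_force: 0.0
```

>>> carry_out --plan '[[[0, 0, 0.002], 0, 0], [[0, 0, 0], 0, 0]]'

```text
time: 10.45
position: [0.5634, 0.0848, 0.0339]
ee_rot: [-3.141, -0.0, -0.591]
ft_force: [0.2, -0.1, 4.0]
finger_gap: 0.002
grasp_force: 1.8
```

>>> carry_out --plan '[[[0, 0, 0.002], 0, 0], [[0, 0, 0], 0, 0]]'

```text
time: 10.65
position: [0.5645, 0.085, 0.0331]
ee_rot: [-3.14, -0.002, -0.591]
ft_force: [-1.6, -0.4, 16.2]
finger_gap: -0.0
grasp_force: 7.3
```

>>> carry_out --plan '[[[0, 0, -0.04], 0, 0], [[0, 0, -0.03], 0, 0.3], [[0.025, 0.037, 0], 0, 0.62], [[0.025, 0.037, 0], 0, 0.62], [[0, 0, 0.025], 0, 0.62], [[0, 0, 0.02], 0, 0.62], [[0, 0, 0], 0, 0.62]]'

```text
time: 11.35
position: [0.5619, -0.005, 0.0547]
ee_rot: [3.14, 0.003, -0.592]
ft_force: [0.9, 1.4, 0.1]
finger_gap: 0.618
grasp_force: 0.0
```

Run:
```python
from h import *
go(.5635,-.0055,.035,-.591)
```

```text
now [ 0.5619 -0.005   0.0547] yaw -0.5918 | shift(yaw now) [ 0.0016 -0.0005  0.0197] spin -0.0008 | shift after spin [ 0.0016 -0.0005  0.0197]
```

>>> carry_out --plan '[[[0.001, 0, 0.01], 0, 0.62], [[0, 0, 0], 0, 0.62]]' --newtons 40

```text
time: 11.55
position: [0.5643, -0.0049, 0.0465]
ee_rot: [3.141, 0.0, -0.591]
ft_force: [0.1, 0.0, -0.5]
finger_gap: 0.621
grasp_force: 0.0
```

>>> carry_out --plan '[[[0, 0, 0.008], 0, 0.62], [[0, 0, 0], 0, 0.62]]'

```text
time: 11.75
position: [0.5641, -0.005, 0.0384]
ee_rot: [3.141, 0.0, -0.591]
ft_force: [0.5, 0.2, -0.4]
finger_gap: 0.622
grasp_force: 0.0
```

>>> carry_out --plan '[[[0, 0, 0], 0, 0], [[0, 0, 0], 0, 0], [[0, 0, 0], 0, 0], [[0, 0, 0], 0, 0]]'

```text
time: 12.15
position: [0.5646, -0.005, 0.0392]
ee_rot: [-3.141, -0.0, -0.591]
ft_force: [-0.1, 0.5, 4.1]
finger_gap: 0.485
grasp_force: 40.6
```

>>> carry_out --plan '[[[0, 0, -0.03], 0, 0], [[0, 0, -0.04], 0, 0], [[0, 0, -0.04], 0, 0], [[0.009, 0.043, 0], 0, 0], [[0.009, 0.043, 0], 0, 0], [[0.009, 0.043, 0], 0, 0], [[0.009, 0.043, 0], 0, 0], [[0.009, 0.043, 0], 0, 0]]'

```text
time: 12.95
position: [0.4809, -0.2102, 0.149]
ee_rot: [-3.142, -0.0, -0.591]
ft_force: [1.2, -1.0, -1.4]
finger_gap: 0.478
grasp_force: 40.4
```

>>> carry_out --plan '[[[0.009, 0.043, 0], 0, 0], [[0, 0, 0.045], 0, 0], [[0, 0, 0.045], 0, 0], [[0, 0, 0.03], 0, 0], [[0, 0, 0], 0, 0]]'

```text
time: 13.45
position: [0.4629, -0.2482, 0.0255]
ee_rot: [3.141, 0.006, -0.591]
ft_force: [-0.1, 0.1, -0.8]
finger_gap: 0.48
grasp_force: 40.4
```

Run:
```python
from h import *
s=robot.read_state();print(s["finger_gap"],s["grasp_force"])
go(.465,-.25,-.001,-.591)
```

```text
0.4802133233893565 40.36697049799841
now [ 0.4629 -0.2482  0.0255] yaw -0.591 | shift(yaw now) [0.0028 0.0003 0.0265] spin -0.0 | shift after spin [0.0028 0.0003 0.0265]
```

>>> carry_out --plan '[[[0, 0, 0.02], 0, 0], [[0, 0, 0], 0, 0]]'

```text
time: 13.65
position: [0.465, -0.2491, 0.0087]
ee_rot: [3.141, 0.001, -0.591]
ft_force: [-0.3, -0.2, 0.5]
finger_gap: 0.478
grasp_force: 40.4
```

>>> carry_out --plan '[[[0, 0, 0.006], 0, 0], [[0, 0, 0], 0, 0]]'

```text
time: 13.85
position: [0.4658, -0.2496, 0.0036]
ee_rot: [-3.141, -0.001, -0.591]
ft_force: [0.1, -0.0, -1.0]
finger_gap: 0.482
grasp_force: 40.4
```

>>> carry_out --plan '[[[0, 0, 0.004], 0, 0], [[0, 0, 0], 0, 0]]'

```text
time: 14.05
position: [0.4655, -0.2495, -0.001]
ee_rot: [-3.142, -0.0, -0.591]
ft_force: [0.3, 0.1, -0.6]
finger_gap: 0.481
grasp_force: 40.4
```

>>> carry_out --plan '[[[0, 0, 0.003], 0, 0], [[0, 0, 0], 0, 0]]'

```text
time: 14.25
position: [0.4652, -0.2494, -0.0044]
ee_rot: [3.142, 0.0, -0.591]
ft_force: [0.6, -0.8, -0.5]
finger_gap: 0.48
grasp_force: 40.4
```

>>> carry_out --plan '[[[0, 0, 0.003], 0, 0], [[0, 0, 0], 0, 0]]'

```text
time: 14.45
position: [0.4652, -0.2493, -0.0073]
ee_rot: [3.142, 0.0, -0.591]
ft_force: [-3.2, 1.1, 7.6]
finger_gap: 0.482
grasp_force: 40.9
```

>>> carry_out --plan '[[[0, 0, 0], 0, 0.6], [[0, 0, 0], 0, 0.65], [[0, 0, 0], 0, 0.65], [[0, 0, -0.03], 0, 0.65], [[0, 0, -0.05], 0, 0.65], [[0, 0, -0.05], 0, 1], [[0, 0, 0], 0, 1]]'

```text
time: 15.15
position: [0.4685, -0.2508, 0.1289]
ee_rot: [-3.14, -0.009, -0.592]
ft_force: [-0.1, 0.0, -1.2]
finger_gap: 0.963
grasp_force: 0.0
```

Run:
```python
from h import *
s=robot.read_state();print(s["position"],s["finger_gap"])
im=robot.capture("wrist");i=robot.camera_info("wrist")
for z in (.0,.02):
  for d in robot.outline_of("packer","wrist")[:2]:
        c=cv2.findContours(d["pixels"].astype(np.uint8),0,2)[0];c=max(c,key=cv2.contourArea)
        a=cv2.approxPolyDP(c,6,True)[:,0];print(d["confidence"],a.tolist(),[ray("",(u[1],u[0]),z,i).round(3).tolist() for u in a])
```

```text
[ 0.4685 -0.2508  0.1289] 0.9626354083466253
0.65 [[264, 151], [262, 221], [309, 223], [311, 153]] [[0.51, -0.259, 0.0], [0.459, -0.222, 0.0], [0.434, -0.256, 0.0], [0.486, -0.291, 0.0]]
0.65 [[264, 151], [262, 221], [309, 223], [311, 153]] [[0.511, -0.261, 0.02], [0.464, -0.227, 0.02], [0.44, -0.258, 0.02], [0.489, -0.291, 0.02]]
```

>>> carry_out --plan '[[[0, 0, -0.04], 0.125, 1], [[0, 0, -0.04], 0.125, 1], [[0, 0, -0.04], 0.125, 1], [[0, 0, -0.04], 0.125, 1], [[0, 0, -0.04], 0.125, 1], [[0, 0, 0], 0.125, 1], [[0, 0, 0], 0.125, 1], [[0, 0, 0], 0, 1]]'

```text
time: 16.1
position: [0.4651, -0.2493, 0.3214]
ee_rot: [3.14, 0.001, -1.469]
ft_force: [-0.2, -0.1, -0.7]
finger_gap: 1.004
grasp_force: 0.0
```

>>> carry_out --plan '[[[-0.045, -0.003, 0], 0, 1], [[-0.045, -0.003, 0], 0, 1], [[-0.045, -0.003, 0], 0, 1], [[-0.045, -0.003, 0], 0, 1], [[-0.045, -0.003, 0], 0, 1], [[-0.045, -0.003, 0], 0, 1], [[-0.045, -0.003, 0], 0, 1], [[-0.045, -0.003, 0], 0, 1]]'

```text
time: 16.9
position: [0.47, -0.2025, 0.318]
ee_rot: [3.114, -0.028, -1.459]
ft_force: [0.1, -0.2, 1.0]
finger_gap: 1.001
grasp_force: 0.0
```

>>> carry_out --plan '[[[-0.045, 0, 0], 0, 1], [[-0.045, 0, 0], 0, 1], [[-0.045, 0, 0], 0, 1], [[0, 0, 0], 0, 1], [[0, 0, 0], 0, 1]]'

```text
time: 17.4
position: [0.4739, -0.1652, 0.3112]
ee_rot: [3.101, -0.022, -1.456]
ft_force: [1.0, 0.5, -0.2]
finger_gap: 1.001
grasp_force: 0.0
```

Run:
```python
from h import *
s=robot.read_state();print(s["position"],s["ee_rot"],s["q"])
im=robot.capture("wrist");cv2.imwrite("pics/w6.png",im[:,:,::-1]);i=robot.camera_info("wrist")
for q,z in [("stand",0),("panel_a",.012)]:
  for d in robot.spot_point(q,"wrist"): print(q,round(d["confidence"],2),d["at"],ray("",d["at"],z,i))
for q in ["panel_a","stand"]:
  for d in robot.outline_of(q,"wrist")[:3]:
        c=cv2.findContours(d["pixels"].astype(np.uint8),0,2)[0];c=max(c,key=cv2.contourArea)
        a=cv2.approxPolyDP(c,5,True)[:,0];z=.137 if q!="stand" else .046;print(q,d["confidence"],a.tolist(),[ray("",(u[1],u[0]),z,i)[:2].round(3).tolist() for u in a])
```

```text
[ 0.4739 -0.1652  0.3112] [ 3.1011 -0.022  -1.4559] [-0.9012  0.0942  1.1872  1.8696 -0.0538  1.2658 -2.7245]
panel_a 0.17 [[21, 119], [21, 139], [83, 153], [81, 186], [68, 185], [67, 197], [20, 208], [21, 224], [78, 239], [20, 263], [23, 280], [72, 299], [22, 331], [20, 344], [46, 337], [59, 349], [84, 344], [162, 273], [179, 273], [186, 309], [164, 363], [184, 390], [206, 395], [241, 212], [151, 183], [151, 158], [247, 176], [255, 137], [131, 108], [116, 123], [114, 109], [86, 106], [83, 121]] [[0.72, -0.206], [0.721, -0.188], [0.664, -0.181], [0.668, -0.147], [0.68, -0.147], [0.682, -0.135], [0.729, -0.118], [0.729, -0.101], [0.673, -0.09], [0.734, -0.057], [0.733, -0.038], [0.683, -0.019], [0.74, 0.026], [0.743, 0.043], [0.714, 0.032], [0.701, 0.047], [0.673, 0.038], [0.587, -0.06], [0.569, -0.061], [0.56, -0.018], [0.583, 0.056], [0.558, 0.093], [0.532, 0.099], [0.508, -0.137], [0.6, -0.158], [0.6, -0.183], [0.505, -0.175], [0.5, -0.214], [0.619, -0.228], [0.633, -0.212], [0.634, -0.225], [0.66, -0.225], [0.663, -0.211]]
```

View pics/w6.png

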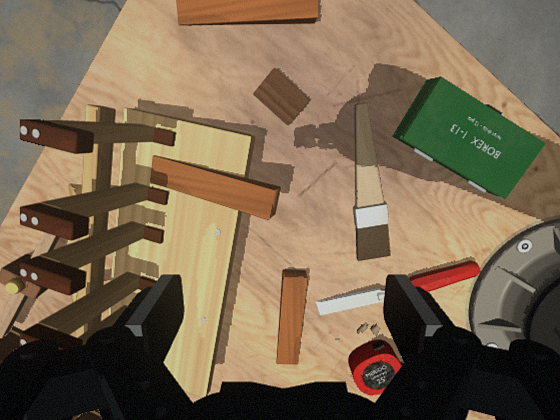

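>>> carry_out --plan '[[[0, 0, 0], -0.13, 1], [[0, 0, 0], -0.13, 1], [[0, 0, 0], -0.13, 1], [[0, 0, 0], -0.13, 1], [[0, 0, 0], -0.13, 1], [[0, 0, 0], -0.13, 1], [[0, 0, 0], -0.13, 1], [[0, 0, 0], -0.13, 1]]'

```text
time: 18.45
position: [0.4735, -0.1672, 0.3118]
ee_rot: [3.104, 0.023, -0.418]
ft_force: [-0.1, -0.7, 0.0]
finger_gap: 1.004
grasp_force: 0.0
```

>>> carry_out --plan '[[[0, 0, 0], -0.13, 1], [[0, 0, 0], -0.13, 1], [[0, 0, 0], -0.13, 1], [[0, 0, 0], -0.13, 1], [[0, 0, 0], -0.13, 1], [[0, 0, 0], -0.13, 1], [[0, 0, 0], -0.13, 1], [[0, 0, 0], -0.13, 1]]'

```text
time: 19.25
position: [0.4735, -0.1672, 0.3118]
ee_rot: [-3.141, 0.044, 0.623]
ft_force: [0.2, -0.0, 0.3]
finger_gap: 1.001
grasp_force: 0.0
```

>>> carry_out --plan '[[[0, 0, 0], -0.13, 1], [[0, 0, 0], -0.13, 1], [[0, 0, 0], -0.13, 1], [[0, 0, 0], -0.13, 1], [[0, 0, 0], -0.13, 1], [[0, 0, 0], -0.13, 1], [[0, 0, 0], -0.13, 1], [[0, 0, 0], -0.13, 1]]'

```text
time: 20.05
position: [0.4735, -0.1672, 0.3118]
ee_rot: [-3.103, 0.022, 1.663]
ft_force: [-0.4, -0.3, 0.2]
finger_gap: 0.999
grasp_force: 0.0
```

Run:
```python
from h import *
s=robot.read_state();print(s["position"],s["ee_rot"],s["q"],s["time"])
go(.45,.20,.33,1.67)
```

```text
[ 0.4735 -0.1672  0.3118] [-3.1033  0.0215  1.663 ] [-0.6393  0.0636  0.8867  1.8624 -0.017   1.268   0.3442] 20.05
now [ 0.4735 -0.1672  0.3118] yaw 1.663 | shift(yaw now) [ 0.3678  0.0104 -0.0182] spin -0.007 | shift after spin [ 0.3677  0.013  -0.0182]
```

```bash
cat >> h.py <<'E'
from scipy.spatial.transform import Rotation as Ro
OFF=.0245 # real tip lies this far behind the reported TCP
def go(x,y,z,yaw):
    "shift in tool axes (before/after spin) to put the REAL tip at world x,y,z"
    s=robot.read_state();R=Ro.from_euler("xyz",s["ee_rot"]).as_matrix();tip=s["position"]-OFF*R[:,2]
    sp=-wrap(yaw-s["ee_rot"][2]);R2=R@Ro.from_euler("z",sp).as_matrix();d=np.array([x,y,z])-tip
    print("tip",tip,"rot",s["ee_rot"],"| shift now",R.T@d,"spin",round(sp,4),"| shift after spin",R2.T@d,"q7",s["q"][6].round(2))
E
python3 -c "
from h import *
go(.45,.22,.36,1.67)"
```

```text
tip [ 0.4744 -0.1666  0.3363] rot [-3.1033  0.0215  1.663 ] | shift now [ 0.3866  0.0101 -0.0324] spin -0.007 | shift after spin [ 0.3865  0.0128 -0.0324] q7 0.34
```

>>> carry_out --plan '[[[0.045, 0.001, -0.004], 0, 1], [[0.045, 0.001, -0.004], 0, 1], [[0.045, 0.001, -0.004], 0, 1], [[0.045, 0.001, -0.004], 0, 1], [[0.045, 0.001, -0.004], 0, 1], [[0.045, 0.001, -0.004], 0, 1], [[0.045, 0.001, -0.004], 0, 1], [[0.045, 0.001, -0.004], 0, 1]]'

```text
time: 20.85
position: [0.4512, 0.1947, 0.336]
ee_rot: [-3.104, 0.021, 1.658]
ft_force: [1.2, -0.2, -0.5]
finger_gap: 0.998
grasp_force: 0.0
```

>>> carry_out --plan '[[[0.027, 0.002, 0], 0, 1], [[0, 0, 0], 0, 1], [[0, 0, 0], 0, 1]]'

```text
time: 21.15
position: [0.4512, 0.2202, 0.3347]
ee_rot: [-3.103, 0.023, 1.659]
ft_force: [0.1, 0.0, -0.0]
finger_gap: 1.0
grasp_force: 0.0
```

Run:
```python
from h import *
s=robot.read_state();print(s["position"],s["ee_rot"],s["q"],s["time"])
im=robot.capture("wrist");cv2.imwrite("pics/w7.png",im[:,:,::-1]);i=robot.camera_info("wrist")
for q,z in [("stand",0),("panel_a",.012)]:
  for d in robot.spot_point(q,"wrist"): print(q,round(d["confidence"],2),d["at"],ray("",d["at"],z,i))
for q in ["panel_a","stand"]:
  for d in robot.outline_of(q,"wrist")[:3]:
        c=cv2.findContours(d["pixels"].astype(np.uint8),0,2)[0];c=max(c,key=cv2.contourArea)
        a=cv2.approxPolyDP(c,5,True)[:,0];z=.137 if q!="stand" else .046;print(q,d["confidence"],a.tolist(),[ray("",(u[1],u[0]),z,i)[:2].round(3).tolist() for u in a])
```

```text
[0.4512 0.2202 0.3347] [-3.103   0.0225  1.6586] [-1.051   0.0584  0.4975  1.8011 -0.0258  1.3338 -0.4596] 21.15
stand 0.94 [93.9, 297.6] [0.4515 0.303  0.    ]
panel_a 0.63 [93.2, 253.7] [0.3925 0.2987 0.012 ]
panel_a 0.58 [89.1, 340.9] [0.5083 0.3139 0.012 ]
panel_a 0.74 [[350, 26], [335, 44], [334, 133], [344, 143], [361, 143], [367, 26]] [[0.494, 0.366], [0.483, 0.35], [0.493, 0.267], [0.504, 0.258], [0.522, 0.26], [0.51, 0.368]]
panel_a 0.68 [[233, 30], [238, 142], [253, 145], [263, 134], [259, 46], [247, 30]] [[0.384, 0.354], [0.394, 0.249], [0.41, 0.247], [0.42, 0.26], [0.41, 0.342], [0.398, 0.355]]
stand 0.88 [[334, 48], [261, 51], [266, 133], [334, 129]] [[0.49, 0.358], [0.403, 0.348], [0.415, 0.251], [0.502, 0.264]]
```

View pics/w7.png

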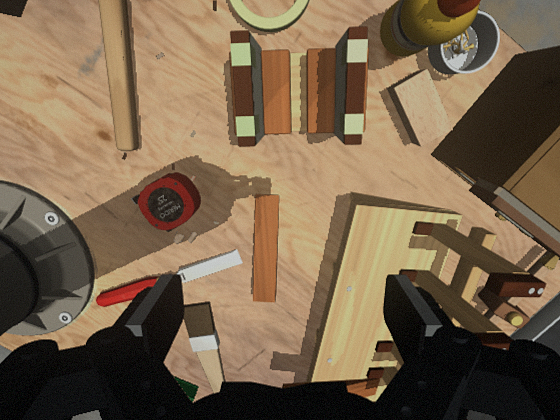

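```bash
python3 -c "
from h import *
go(.5075,.313,.20,1.674);go(.5075,.313,.109,1.674)"
```

```text
tip [0.452  0.2205 0.3595] rot [-3.1033  0.0214  1.6575] | shift now [0.0908 0.0693 0.1551] spin -0.0165 | shift after spin [0.0896 0.0708 0.1551] q7 -0.46
tip [0.452  0.2205 0.3595] rot [-3.1033  0.0214  1.6575] | shift now [0.0927 0.0728 0.246 ] spin -0.0165 | shift after spin [0.0915 0.0743 0.246 ] q7 -0.46
```

>>> carry_out --plan '[[[0.03, 0.024, 0], -0.016, 0.5], [[0.03, 0.024, 0], 0, 0.5], [[0.03, 0.023, 0], 0, 0.5], [[0, 0, 0.045], 0, 0.5], [[0, 0, 0.045], 0, 0.5], [[0, 0, 0.045], 0, 0.5], [[0, 0, 0.02], 0, 0.5], [[0, 0, 0], 0, 0.5]]' --newtons 40

```text
time: 22.2
position: [0.5056, 0.3121, 0.1728]
ee_rot: [-3.099, 0.024, 1.675]
ft_force: [-0.9, 0.1, 0.8]
finger_gap: 0.499
grasp_force: 0.0
```

Run:
```python
from h import *
go(.5075,.313,.109,1.674)
im=robot.capture("wrist");i=robot.camera_info("wrist")
for d in robot.outline_of("panel_a","wrist")[:3]:
        c=cv2.findContours(d["pixels"].astype(np.uint8),0,2)[0];c=max(c,key=cv2.contourArea)
        a=cv2.approxPolyDP(c,5,True)[:,0];z=.137;print(d["confidence"],a.tolist(),[ray("",(u[1],u[0]),z,i)[:2].round(3).tolist() for u in a])
```

```text
tip [0.5065 0.3128 0.1972] rot [-3.099   0.024   1.6747] | shift now [0.0022 0.0047 0.0881] spin 0.0007 | shift after spin [0.0022 0.0047 0.0881] q7 -0.38
0.8 [[284, 124], [273, 141], [277, 301], [301, 300], [303, 138], [301, 124]] [[0.499, 0.377], [0.494, 0.367], [0.507, 0.259], [0.523, 0.262], [0.511, 0.37], [0.509, 0.378]]
0.75 [[180, 124], [86, 141], [117, 299], [141, 298], [184, 243], [172, 141]] [[0.439, 0.37], [0.382, 0.354], [0.395, 0.246], [0.412, 0.249], [0.442, 0.294], [0.434, 0.36]]
```

>>> carry_out --plan '[[[0.003, 0.005, 0.03], 0, 0.5], [[0, 0, 0.03], 0, 0.5], [[0, 0, 0.028], 0, 0.5], [[0, 0, 0], 0, 0.5]]'

```text
time: 22.7
position: [0.5076, 0.3144, 0.0861]
ee_rot: [-3.101, 0.022, 1.675]
ft_force: [0.3, 0.1, 0.2]
finger_gap: 0.495
grasp_force: 0.0
```

>>> carry_out --plan '[[[0, 0, 0], 0, 0], [[0, 0, 0], 0, 0], [[0, 0, 0], 0, 0], [[0, 0, 0], 0, 0]]'

```text
time: 23.1
position: [0.5096, 0.3157, 0.0896]
ee_rot: [-3.106, 0.019, 1.675]
ft_force: [-0.6, -1.1, 6.9]
finger_gap: 0.2
grasp_force: 39.6
```

>>> carry_out --plan '[[[0, -0.001, -0.02], 0, 0], [[-0.001, -0.002, -0.045], 0, 0], [[-0.001, -0.002, -0.045], 0, 0], [[-0.001, -0.002, -0.045], 0, 0], [[-0.001, -0.002, -0.045], 0, 0], [[0, 0, 0], 0, 0]]' --newtons 60

```text
time: 23.7
position: [0.5097, 0.316, 0.2953]
ee_rot: [-3.111, 0.015, 1.674]
ft_force: [0.8, -0.1, -2.2]
finger_gap: 0.2
grasp_force: 60.1
```

```bash
cat >> h.py <<'E'
def bayw(b,x,y,z): return BAY[b]+Rb()@np.array([x,y,z])
E
python3 - <<'E'
from h import *
p=bayw(3,-.012,.002,.0125);print("bottom",p)
go(.56,p[1],.30,1.482); go(p[0],p[1],p[2]+.102,1.482)
E
```

```text
bottom [ 0.6186 -0.1563  0.0493]
tip [0.5104 0.3164 0.3198] rot [-3.1114  0.0145  1.6744] | shift now [-0.4749  0.0013  0.0266] spin 0.1924 | shift after spin [-0.4659  0.0921  0.0266] q7 -0.43
tip [0.5104 0.3164 0.3198] rot [-3.1114  0.0145  1.6744] | shift now [-0.4789  0.0641  0.1735] spin 0.1924 | shift after spin [-0.4578  0.1545  0.1735] q7 -0.43
```

>>> carry_out --plan '[[[-0.02, 0, 0], 0.096, 0], [[-0.02, 0, 0], 0.096, 0], [[-0.04, 0.005, 0.002], 0, 0], [[-0.04, 0.005, 0.002], 0, 0], [[-0.04, 0.005, 0.002], 0, 0], [[-0.04, 0.005, 0.002], 0, 0], [[-0.04, 0.005, 0.002], 0, 0], [[-0.04, 0.005, 0.002], 0, 0]]'

```text
time: 24.5
position: [0.5178, 0.0314, 0.2832]
ee_rot: [-3.109, 0.027, 1.483]
ft_force: [1.0, -0.2, -1.5]
finger_gap: 0.198
grasp_force: 60.0
```

>>> carry_out --plan '[[[-0.04, 0.008, 0.002], 0, 0], [[-0.04, 0.008, 0.002], 0, 0], [[-0.04, 0.008, 0], 0, 0], [[-0.04, 0.008, 0], 0, 0], [[0, 0, 0], 0, 0], [[0, 0, 0], 0, 0]]'

```text
time: 25.1
position: [0.5354, -0.1302, 0.2823]
ee_rot: [-3.109, 0.028, 1.481]
ft_force: [0.5, 0.7, -1.8]
finger_gap: 0.193
grasp_force: 60.0
```

Run:
```python
from h import *
p=bayw(3,-.012,.002,.0125)
go(p[0],p[1],p[2]+.102,1.482)
print(robot.read_state()["grasp_force"])
for c in ("wrist",):
  robot.capture(c)
  for q,z in [("panel_a",.15),("bay_3",.034)]:
    for d in robot.spot_point(q,c): print(c,q,round(d["confidence"],2),d["at"],ray(c,d["at"],z))
```

```text
tip [ 0.5363 -0.1296  0.3068] rot [-3.1086  0.0278  1.4808] | shift now [-0.0149  0.0895  0.1531] spin -0.0012 | shift after spin [-0.015   0.0895  0.1531] q7 0.17
59.97221767902374
wrist panel_a 0.96 [214.9, 285.1] [ 0.5314 -0.152   0.15  ]
wrist bay_3 0.73 [180.6, 363.0] [ 0.6235 -0.1546  0.034 ]
wrist bay_3 0.61 [62.4, 378.5] [ 0.642  -0.0227  0.034 ]
wrist bay_3 0.47 [69.6, 374.0] [ 0.6371 -0.0297  0.034 ]
```

>>> carry_out --plan '[[[-0.005, 0.028, 0], 0, 0], [[-0.006, 0.028, 0], 0, 0], [[-0.007, 0.025, 0], 0, 0], [[0, 0, 0], 0, 0], [[0.001, 0.001, 0.04], 0, 0], [[0.001, 0.001, 0.04], 0, 0], [[0.001, 0.001, 0.04], 0, 0], [[0, 0, 0], 0, 0]]'

```text
time: 26.05
position: [0.6106, -0.1522, 0.155]
ee_rot: [-3.1, 0.028, 1.485]
ft_force: [-0.4, 0.5, -2.3]
finger_gap: 0.193
grasp_force: 60.0
```

Run:
```python
from h import *
p=bayw(3,-.012,.002,.0125)
go(p[0],p[1],p[2]+.102,1.482)
im=robot.capture("wrist");i=robot.camera_info("wrist")
for d in robot.outline_of("panel_a","wrist")[:1]:
        c=cv2.findContours(d["pixels"].astype(np.uint8),0,2)[0];c=max(c,key=cv2.contourArea)
        a=cv2.approxPolyDP(c,4,True)[:,0];z=robot.read_state()["position"][2]+.0245+.023;print(d["confidence"],a.tolist(),[ray("",(u[1],u[0]),z,i)[:2].round(4).tolist() for u in a])
for d in robot.spot_point("bay_3","wrist"): print(d["confidence"],ray("",d["at"],.034,i))
for y in (-38,38): print(proj("wrist",bayw(3,-.032,y/1000,.16)),bayw(3,-.032,y/1000,.16))
a=im[:,:,::-1].copy();b=robot.capture("top")[100:240,240:400,::-1]
cv2.imwrite("pics/m3.png",np.hstack([cv2.resize(a,(480,360)),cv2.resize(b,(320,360),interpolation=cv2.INTER_CUBIC)]))
```

```text
tip [ 0.6117 -0.1516  0.1795] rot [-3.1002  0.0278  1.4852] | shift now [-0.0033  0.0085  0.0279] spin 0.0032 | shift after spin [-0.0033  0.0085  0.0279] q7 0.35
0.8 [[280, 137], [270, 140], [259, 176], [262, 381], [287, 386], [305, 382], [303, 307], [310, 207], [308, 176], [297, 142]] [[0.6193, -0.0865], [0.6158, -0.0872], [0.6107, -0.0992], [0.6021, -0.1896], [0.6127, -0.1929], [0.6207, -0.1911], [0.6224, -0.1533], [0.6278, -0.1119], [0.6278, -0.1006], [0.6248, -0.0886]]
0.82 [ 0.6284 -0.1596  0.034 ]
0.6 [ 0.6434 -0.0292  0.034 ]
[334.4942 366.6739] [ 0.6365 -0.198   0.1966]
[343.9082 215.5483] [ 0.6433 -0.1223  0.1966]
```

View pics/m3.png

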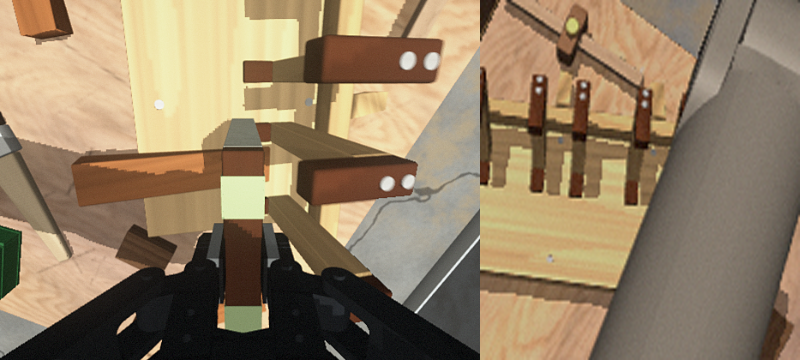

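>>> carry_out --plan '[[[-0.002, 0.007, 0.01], 0, 0], [[0, 0, 0.008], 0, 0], [[0, 0, 0], 0, 0]]'

```text
time: 26.55
position: [0.6192, -0.1574, 0.14]
ee_rot: [-3.106, 0.028, 1.483]
ft_force: [-0.3, 0.4, -2.6]
finger_gap: 0.196
grasp_force: 60.0
```

>>> carry_out --plan '[[[0, 0, 0.005], 0, 0], [[0, 0, 0], 0, 0]]'

```text
time: 26.75
position: [0.619, -0.1576, 0.1355]
ee_rot: [-3.107, 0.028, 1.483]
ft_force: [0.5, -0.5, -2.4]
finger_gap: 0.19
grasp_force: 60.1
```

>>> carry_out --plan '[[[0, 0, 0.004], 0, 0], [[0, 0, 0], 0, 0]]'

```text
time: 26.95
position: [0.619, -0.1577, 0.1316]
ee_rot: [-3.107, 0.028, 1.483]
ft_force: [-0.2, -0.2, -1.8]
finger_gap: 0.196
grasp_force: 60.0
```

```bash
python3 -c "
from h import *
p=bayw(3,-.012,.002,.0125)
go(p[0],p[1],p[2]+.102,1.482);print(robot.read_state()['ft_force'])"
```

```text
tip [ 0.6199 -0.157   0.1561] rot [-3.107   0.0282  1.4833] | shift now [ 0.0008 -0.0012  0.0048] spin 0.0013 | shift after spin [ 0.0008 -0.0012  0.0048] q7 0.37
[-0.1899 -0.1998 -1.7725]
```

>>> carry_out --plan '[[[0, 0, 0.004], 0, 0], [[0, 0, 0], 0, 0]]'

```text
time: 27.15
position: [0.6189, -0.1577, 0.1276]
ee_rot: [-3.107, 0.028, 1.483]
ft_force: [-1.1, -0.0, -1.3]
finger_gap: 0.195
grasp_force: 60.0
```

>>> carry_out --plan '[[[0, 0, 0.003], 0, 0], [[0, 0, 0], 0, 0]]'

```text
time: 27.35
position: [0.6191, -0.158, 0.125]
ee_rot: [-3.108, 0.028, 1.483]
ft_force: [0.4, 0.0, -0.2]
finger_gap: 0.198
grasp_force: 60.3
```

>>> carry_out --plan '[[[0, 0, 0], 0, 0.3], [[0, 0, 0], 0, 0.4], [[0, 0.004, 0], 0, 0.45], [[0, 0.006, 0], 0, 0.45], [[0, 0, 0], 0, 0.45]]'

```text
time: 27.85
position: [0.6299, -0.1587, 0.1247]
ee_rot: [-3.108, 0.028, 1.484]
ft_force: [0.3, 0.3, 0.3]
finger_gap: 0.448
grasp_force: 0.2
```

>>> carry_out --plan '[[[0, 0.006, 0], 0, 0.45], [[0, 0.006, 0], 0, 0.45], [[0, 0, 0], 0, 0.45]]'

```text
time: 28.15
position: [0.6417, -0.1598, 0.1241]
ee_rot: [-3.108, 0.028, 1.484]
ft_force: [0.6, 0.7, 0.1]
finger_gap: 0.45
grasp_force: 0.1
```

>>> carry_out --plan '[[[0, 0.006, 0], 0, 0.45], [[0, 0, 0], 0, 0.45], [[0, 0, 0], 0, 0.45]]'

```text
time: 28.45
position: [0.6469, -0.1604, 0.124]
ee_rot: [-3.107, 0.028, 1.483]
ft_force: [0.5, 0.8, 0.3]
finger_gap: 0.452
grasp_force: 0.0
```

Run:
```python
from h import *
s=robot.read_state();print(s["position"],s["ee_rot"],s["ft_force"],s["finger_gap"],s["grasp_force"])
im=robot.capture("wrist");i=robot.camera_info("wrist")
R=Rb();n=R[:,2]
for h,nm in ((.132,"onpads"),(.140,"hook")):
 for d in robot.outline_of("panel_a","wrist")[:1]:
        c=cv2.findContours(d["pixels"].astype(np.uint8),0,2)[0];c=max(c,key=cv2.contourArea)
        a=cv2.approxPolyDP(c,4,True)[:,0];print(nm,d["confidence"],[(R.T@(rayplane((u[1],u[0]),i,BAY[3]+h*n,n)-BAY[3])*1000).round(0)[:2].tolist() for u in a])
```

```text
[ 0.6469 -0.1604  0.124 ] [-3.1073  0.0283  1.4833] [0.5147 0.7534 0.2751] 0.45174787785529485 0.0
onpads 0.85 [[-33.0, 66.0], [-32.0, 9.0], [-20.0, -36.0], [3.0, -36.0], [3.0, 17.0], [-23.0, 18.0], [-27.0, 29.0], [-27.0, 45.0], [1.0, 46.0], [3.0, 52.0], [-24.0, 66.0]]
hook 0.85 [[-33.0, 67.0], [-33.0, 13.0], [-22.0, -28.0], [-0.0, -28.0], [-0.0, 21.0], [-24.0, 22.0], [-29.0, 32.0], [-28.0, 47.0], [-2.0, 49.0], [-0.0, 54.0], [-25.0, 67.0]]
```

>>> carry_out --plan '[[[0, 0.005, -0.02], 0, 0.45], [[0, 0.005, -0.02], 0, 0.45], [[0, 0.003, -0.02], 0, 0.45], [[0, 0, -0.03], 0, 0.45], [[0, 0, -0.05], 0, 0.45], [[0, -0.04, 0], 0, 0.6], [[0, -0.04, 0], 0, 0.6], [[0, 0, 0], 0, 1]]'

```text
time: 29.4
position: [0.5812, -0.1516, 0.2668]
ee_rot: [-3.107, 0.026, 1.481]
ft_force: [-0.0, -1.4, 1.0]
finger_gap: 0.752
grasp_force: 0.0
```

Run:
```python
from h import *
s=robot.read_state();print(s["position"],s["ee_rot"],s["ft_force"],s["finger_gap"],s["grasp_force"])
im=robot.capture("wrist");i=robot.camera_info("wrist")
R=Rb();n=R[:,2]
for h,nm in ((.132,"onpads"),(.140,"hook")):
 for d in robot.outline_of("panel_a","wrist")[:1]:
        c=cv2.findContours(d["pixels"].astype(np.uint8),0,2)[0];c=max(c,key=cv2.contourArea)
        a=cv2.approxPolyDP(c,4,True)[:,0];print(nm,d["confidence"],a.tolist(),[(R.T@(rayplane((u[1],u[0]),i,BAY[3]+h*n,n)-BAY[3])*1000).round(0)[:2].tolist() for u in a])
for d in robot.outline_of("wedge_3","wrist")[:1]:
        c=cv2.findContours(d["pixels"].astype(np.uint8),0,2)[0];c=max(c,key=cv2.contourArea)
        a=cv2.approxPolyDP(c,4,True)[:,0];print(d["confidence"],a.tolist(),[(R.T@(rayplane((u[1],u[0]),i,BAY[3],n)-BAY[3])*1000).round(0)[:2].tolist() for u in a])
```

```text
[ 0.5812 -0.1516  0.2668] [-3.1069  0.026   1.481 ] [-0.007  -1.3545  1.0054] 0.7522050939104278 0.0
onpads 0.59 [[317, 127], [314, 220], [356, 257], [360, 240], [388, 236], [395, 175], [367, 170], [365, 147], [397, 140], [331, 125]] [[-60.0, 63.0], [-60.0, -9.0], [-22.0, -46.0], [-19.0, -30.0], [7.0, -29.0], [7.0, 24.0], [-18.0, 29.0], [-21.0, 47.0], [6.0, 52.0], [-50.0, 64.0]]
hook 0.59 [[317, 127], [314, 220], [356, 257], [360, 240], [388, 236], [395, 175], [367, 170], [365, 147], [397, 140], [331, 125]] [[-63.0, 63.0], [-63.0, -6.0], [-26.0, -41.0], [-23.0, -26.0], [2.0, -26.0], [2.0, 26.0], [-22.0, 31.0], [-25.0, 48.0], [1.0, 53.0], [-53.0, 65.0]]
0.92 [[113, 0], [124, 53], [137, 57], [162, 52], [152, 0]] [[-207.0, 164.0], [-204.0, 121.0], [-193.0, 118.0], [-170.0, 123.0], [-174.0, 166.0]]
```

Run:
```python
from h import *
robot.capture("wrist")
im=robot.capture("top");i=robot.camera_info("top");R=Rb();n=R[:,2]
p=bayw(3,-.169,0,.012);print(p)
go(p[0]-.028,p[1],p[2]-.008,1.482)
go(p[0]-.028,p[1],.20,1.482)
```

```text
[ 0.468  -0.1449  0.0922]
tip [ 0.5869 -0.1503  0.2905] rot [-3.1073  0.0288  1.4837] | shift now [-0.0015 -0.1396  0.2113] spin 0.0017 | shift after spin [-0.0017 -0.1396  0.2113] q7 0.27
tip [ 0.5869 -0.1503  0.2905] rot [-3.1073  0.0288  1.4837] | shift now [-0.0048 -0.1436  0.0956] spin 0.0017 | shift after spin [-0.005  -0.1435  0.0956] q7 0.27
```

>>> carry_out --plan '[[[0, -0.047, 0], 0, 0], [[0, -0.047, 0], 0, 0], [[0, -0.047, 0.01], 0, 0], [[0, 0, 0.045], 0, 0], [[0, 0, 0.045], 0, 0], [[0, 0, 0.04], 0, 0], [[0, 0, 0], 0, 0], [[0, 0, 0], 0, 0]]' --newtons 60

```text
time: 30.5
position: [0.44, -0.1428, 0.1318]
ee_rot: [-3.106, 0.03, 1.482]
ft_force: [0.1, 1.1, 0.6]
finger_gap: -0.002
grasp_force: 0.0
```

Run:
```python
from h import *
p=bayw(3,-.169,0,.012)
go(p[0]-.028,p[1],p[2]-.008,1.482)
im=robot.capture("wrist");i=robot.camera_info("wrist");R=Rb();n=R[:,2]
for d in robot.outline_of("wedge_3","wrist")[:3]:
        c=cv2.findContours(d["pixels"].astype(np.uint8),0,2)[0];c=max(c,key=cv2.contourArea)
        a=cv2.approxPolyDP(c,4,True)[:,0];print(d["confidence"],a.tolist(),[(R.T@(rayplane((u[1],u[0]),i,BAY[3]+.026*n,n)-BAY[3])*1000).round(0)[:2].tolist() for u in a])
```

```text
tip [ 0.441  -0.1421  0.1563] rot [-3.106   0.0299  1.4822] | shift now [-0.0006  0.0019  0.0721] spin 0.0002 | shift after spin [-0.0006  0.0019  0.0721] q7 0.27
0.7 [[520, 173], [330, 183], [327, 231], [342, 249], [355, 250], [508, 220]] [[-40.0, 31.0], [-174.0, 32.0], [-175.0, 3.0], [-164.0, -10.0], [-155.0, -12.0], [-41.0, -2.0]]
0.61 [[384, 364], [385, 372], [408, 385], [402, 374]] [[-125.0, -107.0], [-123.0, -115.0], [-102.0, -133.0], [-109.0, -120.0]]
0.6 [[227, 0], [230, 23], [238, 31], [281, 21], [279, 0]] [[-228.0, 121.0], [-227.0, 111.0], [-223.0, 108.0], [-203.0, 113.0], [-204.0, 122.0]]
```

```bash
cat >> h.py <<'E'
from scipy.optimize import minimize
W=np.array([[x,y,z] for x,zt in((-.085,.028),(.085,.003)) for y in(-.018,.018) for z in(0,zt)])
def fitmask(mask,info,T,x0,pts=W,rows=420):
    "fit x,y,yaw of a convex thing; T(x,y,yaw)->(R,t); returns params, IoU"
    m=mask.astype(np.uint8).copy();m[rows:]=0
    def cost(p):
        R,t=T(*p);uv=np.array([proj("",R@q+t,info) for q in pts]).astype(np.float32)
        im=np.zeros(m.shape,np.uint8);cv2.fillConvexPoly(im,np.round(cv2.convexHull(uv)*16).astype(np.int32),1,shift=4);im[rows:]=0
        return 1-(im&m).sum()/max(1,(im|m).sum())
    b=None
    for _ in range(3):
        r=minimize(cost,x0,method="Nelder-Mead",options=dict(initial_simplex=np.array([x0]+[np.array(x0)+d for d in np.diag([.015,.015,.15])])))
        x0=r.x
    return r.x,1-r.fun
def Tbay(b):
    def T(x,y,a): return Rb()@Ro.from_euler("z",a).as_matrix(),bayw(b,x,y,0)
    return T
def Tbench(x,y,a): return Ro.from_euler("z",a).as_matrix(),np.array([x,y,0])
E
python3 - <<'E'
from h import *
im=robot.capture("wrist");i=robot.camera_info("wrist")
d=robot.outline_of("wedge_3","wrist")[0];print(fitmask(d["pixels"],i,Tbay(3),[-.084,.0,0],rows=215))
im=robot.capture("top");i=robot.camera_info("top")
for d in robot.outline_of("wedge_1","top"):
    c=np.argwhere(d["pixels"]).mean(0);print(c,d["confidence"])
    w=ray("",c,0,i);print(w,[fitmask(d["pixels"],i,Tbench,[w[0],w[1],a]) for a in ((1.57,-1.57) if w[0]<.48 else (0,3.14))])
E
```

```text
(array([-0.084,  0.   ,  0.   ]), np.float64(0.0))
[247.6755 263.9428] 0.93
[0.4236 0.0739 0.    ] [(array([0.425 , 0.0755, 1.6208]), np.float64(0.869364161849711)), (array([ 0.4237,  0.0761, -1.4954]), np.float64(0.8604118993135011))]
[213.2637 419.8095] 0.9
[ 0.5287 -0.3608  0.    ] [(array([ 0.531 , -0.3575,  0.14  ]), np.float64(0.8513513513513513)), (array([ 0.5275, -0.3575,  3.3379]), np.float64(0.8219735503560529))]
[196.394  344.4065] 0.76
[ 0.5723 -0.1498  0.    ] [(array([ 0.5846, -0.1524, -0.1323]), np.float64(0.45506257110352677)), (array([ 0.5852, -0.1523,  3.0211]), np.float64(0.4426048565121412))]
```

Run:
```python
from h import *
im=robot.capture("wrist");i=robot.camera_info("wrist")
for d in robot.outline_of("wedge_3","wrist"):
    c=cv2.findContours(d["pixels"].astype(np.uint8),0,2)[0];c=max(c,key=cv2.contourArea)
    print(d["confidence"],cv2.approxPolyDP(c,4,True)[:,0].tolist())
    print(fitmask(d["pixels"],i,Tbay(3),[-.084,.005,0],rows=420),fitmask(d["pixels"],i,Tbay(3),[-.084,.005,0],rows=222))
R,t=Tbay(3)(-.084,0,0);print([proj("",R@q+t,i).round().tolist() for q in W])
R,t=Tbay(3)(-.084,.01,0);print([proj("",R@q+t,i).round().tolist() for q in W])
```

```text
0.86 [[226, 0], [229, 25], [236, 33], [279, 24], [277, 0]]
(array([-0.084,  0.005,  0.   ]), np.float64(0.0)) (array([-0.084,  0.005,  0.   ]), np.float64(0.0))
0.6 [[383, 364], [384, 371], [408, 385], [400, 373]]
(array([-0.084,  0.005,  0.   ]), np.float64(0.0)) (array([-0.084,  0.005,  0.   ]), np.float64(0.0))
0.58 [[519, 173], [333, 185], [327, 194], [326, 234], [348, 251], [506, 220]]
(array([-0.0803,  0.0076, -0.0022]), np.float64(0.8915901761349541)) (array([-0.0888,  0.0071,  0.0026]), np.float64(0.8873333333333333))
[[320.0, 246.0], [336.0, 264.0], [322.0, 196.0], [339.0, 209.0], [520.0, 225.0], [523.0, 226.0], [530.0, 181.0], [534.0, 182.0]]
[[321.0, 233.0], [337.0, 250.0], [323.0, 181.0], [340.0, 192.0], [523.0, 213.0], [526.0, 214.0], [533.0, 168.0], [537.0, 169.0]]
```

>>> carry_out --plan '[[[0.006, 0, 0.03], 0, 0], [[0, 0, 0.04], 0, 0], [[0, 0, 0], 0, 0]]'

```text
time: 31.2
position: [0.4353, -0.1374, 0.0583]
ee_rot: [-3.102, 0.029, 1.484]
ft_force: [0.5, -0.1, 1.6]
finger_gap: -0.001
grasp_force: 0.0
```

>>> carry_out --plan '[[[0, 0.01, 0], 0, 0], [[0, 0.006, 0], 0, 0], [[0, 0, 0], 0, 0]]'

```text
time: 31.5
position: [0.456, -0.1394, 0.0621]
ee_rot: [-3.111, 0.028, 1.484]
ft_force: [0.0, 0.7, 1.3]
finger_gap: -0.003
grasp_force: 0.0
```

Run:
```python
from h import *
s=robot.read_state();R=Ro.from_euler("xyz",s["ee_rot"]).as_matrix();tip=s["position"]-OFF*R[:,2]
print(tip,"bay",Rb().T@(tip-BAY[3]),s["ft_force"]);print("push dir in tool",R.T@Rb()[:,0])
```

```text
[ 0.4569 -0.1388  0.0866] bay [-0.1786  0.0051  0.0033] [0.0035 0.7437 1.3137]
push dir in tool [0.006  0.9692 0.2464]
```

>>> carry_out --plan '[[[0, 0.0097, 0.0025], 0, 0], [[0, 0.0097, 0.0025], 0, 0], [[0, 0, 0], 0, 0]]'

```text
time: 31.8
position: [0.4742, -0.1411, 0.0548]
ee_rot: [-3.108, 0.028, 1.484]
ft_force: [0.5, 0.8, 0.2]
finger_gap: 0.001
grasp_force: 0.0
```

>>> carry_out --plan '[[[0, 0.0097, 0.0025], 0, 0], [[0, 0.0097, 0.0025], 0, 0], [[0, 0, 0], 0, 0]]'

```text
time: 32.1
position: [0.4926, -0.143, 0.0489]
ee_rot: [-3.107, 0.029, 1.483]
ft_force: [-0.5, 0.6, 0.8]
finger_gap: 0.005
grasp_force: 0.0
```

```bash
cat >> h.py <<'E'
def st(b=3):
    s=robot.read_state();R=Ro.from_euler("xyz",s["ee_rot"]).as_matrix();tip=s["position"]-OFF*R[:,2]
    print("tip",tip,"bay",Rb().T@(tip-BAY[b]),"F bay",Rb().T@s["ft_force"],"t",s["time"],"gap",s["finger_gap"])
E
python3 -c "
from h import *
st()
robot.capture('wrist');i=robot.camera_info('wrist')
for d in robot.outline_of('wedge_3','wrist'):
    r=fitmask(d['pixels'],i,Tbay(3),[-.05,.005,0]);print(r) if r[1]>.1 else 0
"
```

```text
tip [ 0.4935 -0.1424  0.0734] bay [-0.1396  0.0047  0.0008] F bay [-0.7456  0.5964  0.6149] t 32.1 gap 0.004702800094145812
(array([-0.0436,  0.0074, -0.013 ]), np.float64(0.8084949555442945))
```

>>> carry_out --plan '[[[0, 0.0097, 0.0025], 0, 0], [[0, 0.005, 0.0012], 0, 0], [[0, 0, 0], 0, 0]]'

```text
time: 32.5
position: [0.5067, -0.1443, 0.0448]
ee_rot: [-3.107, 0.028, 1.483]
ft_force: [-0.3, -0.1, 0.3]
finger_gap: 0.004
grasp_force: 0.0
```

>>> carry_out --plan '[[[0, 0.003, 0.0007], 0, 0], [[0, 0, 0], 0, 0]]'

```text
time: 32.7
position: [0.5094, -0.1445, 0.0442]
ee_rot: [-3.107, 0.028, 1.483]
ft_force: [-1.3, 0.3, -1.2]
finger_gap: -0.001
grasp_force: 0.7
```

>>> carry_out --plan '[[[0, 0.003, 0.0007], 0, 0], [[0, 0, 0], 0, 0]]'

```text
time: 32.9
position: [0.5125, -0.1448, 0.0433]
ee_rot: [-3.107, 0.028, 1.483]
ft_force: [-2.3, 0.5, -0.9]
finger_gap: 0.001
grasp_force: 0.9
```

```bash
python3 -c "
from h import *
st()
robot.capture('wrist');i=robot.camera_info('wrist')
for d in robot.outline_of('wedge_3','wrist'):
    r=fitmask(d['pixels'],i,Tbay(3),[-.025,.005,0]);print(r) if r[1]>.1 else 0
"
```

```text
tip [ 0.5134 -0.1442  0.0678] bay [-0.1188  0.0047  0.001 ] F bay [-1.9451  0.2553 -1.5393] t 32.9 gap 0.0014403412047815827
(array([-0.0221,  0.0076, -0.026 ]), np.float64(0.7102285846224891))
```

Lifting has begun; keep pushing with force checks.

>>> carry_out --plan '[[[0, 0.002, 0.0005], 0, 0], [[0, 0, 0], 0, 0]]'

```text
time: 33.2
position: [0.5145, -0.145, 0.0428]
ee_rot: [-3.107, 0.028, 1.483]
ft_force: [-2.8, 0.1, 0.6]
finger_gap: 0.002
grasp_force: 1.1
```

>>> carry_out --plan '[[[0, 0.002, 0.0005], 0, 0], [[0, 0, 0], 0, 0]]'

```text
time: 33.4
position: [0.5165, -0.1452, 0.0422]
ee_rot: [-3.108, 0.028, 1.483]
ft_force: [-2.8, -0.4, -0.7]
finger_gap: 0.002
grasp_force: 1.0
```

>>> carry_out --plan '[[[0, 0.002, 0.0005], 0, 0], [[0, 0, 0], 0, 0]]'

```text
time: 33.6
position: [0.518, -0.1454, 0.0417]
ee_rot: [-3.107, 0.028, 1.483]
ft_force: [-6.3, 1.8, 4.8]
finger_gap: 0.004
grasp_force: 3.9
```

>>> carry_out --plan '[[[0, 0.002, 0.0005], 0, 0], [[0, 0, 0], 0, 0]]'

```text
time: 33.8
position: [0.5188, -0.1457, 0.0413]
ee_rot: [-3.105, 0.027, 1.483]
ft_force: [-15.8, 3.4, 18.8]
finger_gap: -0.003
grasp_force: 10.3
```

>>> carry_out --plan '[[[0, 0.002, 0.0005], 0, 0], [[0, 0, 0], 0, 0]]'

```text
time: 34.0
position: [0.5195, -0.1459, 0.041]
ee_rot: [-3.103, 0.027, 1.482]
ft_force: [-26.2, 4.8, 35.7]
finger_gap: -0.003
grasp_force: 18.0
```

>>> carry_out --plan '[[[0, -0.004, -0.004], 0, 0], [[0, -0.02, -0.01], 0, 0], [[0, -0.02, -0.04], 0, 0], [[0, 0, -0.05], 0, 0], [[0, 0, -0.05], 0, 0.3], [[0, 0, 0], 0, 0.5]]'

```text
time: 34.6
position: [0.4878, -0.1388, 0.2016]
ee_rot: [-3.117, 0.026, 1.483]
ft_force: [0.3, 0.5, -1.7]
finger_gap: 0.336
grasp_force: 0.0
```

Run:
```python
from h import *
st()
im=robot.capture("wrist");cv2.imwrite("pics/w8.png",im[:,:,::-1]);i=robot.camera_info("wrist")
for d in robot.outline_of('wedge_3','wrist'):
    r=fitmask(d['pixels'],i,Tbay(3),[-.02,.005,0]);print(r) if r[1]>.1 else 0
R=Rb();n=R[:,2]
for d in robot.outline_of("panel_a","wrist")[:2]:
        c=cv2.findContours(d["pixels"].astype(np.uint8),0,2)[0];c=max(c,key=cv2.contourArea)
        a=cv2.approxPolyDP(c,4,True)[:,0];print(d["confidence"],a.tolist(),[(R.T@(rayplane((u[1],u[0]),i,BAY[3]+.14*n,n)-BAY[3])*1000).round(0)[:2].tolist() for u in a])
P=np.array([[x,y,z] for x in(-.009,.009) for y in(-.055,.055) for z in(0,.125)])
print([proj("",bayw(3,-.009+q[0],q[1],.015+q[2]),i).round().tolist() for q in P])
```

```text
tip [ 0.4884 -0.1382  0.2261] bay [-0.187   0.0085  0.1461] F bay [ 0.7576  0.5082 -1.5646] t 34.6 gap 0.3358548423599112
(array([-0.0185,  0.0095, -0.0104]), np.float64(0.6139603232916973))
0.92 [[435, 137], [418, 249], [535, 326], [522, 313], [527, 292], [559, 285], [559, 202], [552, 199], [559, 154]] [[-113.0, 70.0], [-113.0, 13.0], [-17.0, -53.0], [-31.0, -41.0], [-31.0, -26.0], [-6.0, -24.0], [-25.0, 32.0], [-31.0, 34.0], [-34.0, 59.0]]
[[417.0, 250.0], [533.0, 329.0], [433.0, 136.0], [580.0, 161.0], [433.0, 248.0], [554.0, 324.0], [450.0, 135.0], [604.0, 159.0]]
```

```bash
python3 -c "
from h import *
go(.3975,.3024,.26,1.675)"
```

```text
tip [ 0.4854 -0.137   0.2204] rot [-3.1088  0.0276  1.4839] | shift now [ 0.4289 -0.1273 -0.0473] spin -0.1911 | shift after spin [ 0.4453 -0.0435 -0.0473] q7 0.23
```

>>> carry_out --plan '[[[0, 0, -0.035], -0.096, 0.5], [[0.02, 0, -0.012], -0.095, 0.5], [[0.045, -0.005, 0], 0, 0.5], [[0.045, -0.005, 0], 0, 0.5], [[0.045, -0.005, 0], 0, 0.5], [[0.045, -0.005, 0], 0, 0.5], [[0.045, -0.005, 0], 0, 0.5], [[0.045, -0.005, 0], 0, 0.5]]'

```text
time: 35.55
position: [0.4268, 0.1501, 0.2367]
ee_rot: [-3.101, 0.022, 1.674]
ft_force: [1.4, 0.3, 1.2]
finger_gap: 0.499
grasp_force: 0.0
```

>>> carry_out --plan '[[[0.045, -0.005, 0], 0, 0.5], [[0.045, -0.005, 0], 0, 0.5], [[0.045, -0.004, 0], 0, 0.5], [[0.02, 0, 0], 0, 0.5], [[0, 0, 0], 0, 0.5], [[0, 0, 0], 0, 0.5]]'

```text
time: 36.15
position: [0.398, 0.3004, 0.2339]
ee_rot: [-3.101, 0.023, 1.674]
ft_force: [0.9, -0.1, -0.1]
finger_gap: 0.501
grasp_force: 0.0
```

Run:
```python
from h import *
go(.3975,.3024,.114,1.675)
im=robot.capture("wrist");i=robot.camera_info("wrist")
P=np.array([[x,y,z] for x in(-.009,.009) for y in(-.055,.055) for z in(.034,.125)])
def T(x,y,a): return Ro.from_euler("z",a).as_matrix(),np.array([x,y,.012])
for d in robot.outline_of("panel_a","wrist")[:2]:
    print(d["confidence"],fitmask(d["pixels"],i,T,[.3975,.3024,.105],P))
```

```text
tip [0.3989 0.301  0.2584] rot [-3.1015  0.0232  1.6739] | shift now [0.0048 0.0045 0.1442] spin -0.0011 | shift after spin [0.0048 0.0045 0.1442] q7 -0.59
0.86 (array([0.3965, 0.3017, 0.1177]), np.float64(0.9585062240663901))
0.55 (array([0.3975, 0.3024, 0.105 ]), np.float64(0.0))
```

Panel at (0.3965, 0.3017). Descend and grip.

>>> carry_out --plan '[[[0.004, 0.002, 0.04], 0, 0.5], [[0, 0.001, 0.04], 0, 0.5], [[0, 0, 0.04], 0, 0.5], [[0, 0, 0.024], 0, 0.5], [[0, 0, 0], 0, 0.5]]' --newtons 40

```text
time: 36.75
position: [0.3943, 0.2993, 0.0886]
ee_rot: [-3.099, 0.025, 1.673]
ft_force: [-1.3, 0.4, 0.6]
finger_gap: 0.502
grasp_force: 0.0
```

>>> carry_out --plan '[[[0, 0, 0], 0, 0], [[0, 0, 0], 0, 0], [[0, 0, 0], 0, 0], [[0, 0, 0], 0, 0]]'

```text
time: 37.15
position: [0.3963, 0.3026, 0.0926]
ee_rot: [-3.105, 0.019, 1.674]
ft_force: [-1.0, -2.3, 9.8]
finger_gap: 0.198
grasp_force: 40.4
```

```bash
python3 -c "
from h import *
st(2)
go(.3965,.3017,.114,1.675)"
```

```text
tip [0.3972 0.3031 0.1171] bay [-0.2838  0.3092  0.0049] F bay [-3.5141 -2.3721  9.2049] t 37.15 gap 0.19803806560117065
tip [0.3972 0.3031 0.1171] rot [-3.1048  0.0192  1.674 ] | shift now [-0.0013 -0.0007  0.0031] spin -0.001 | shift after spin [-0.0013 -0.0007  0.0031] q7 -0.49
```

>>> carry_out --plan '[[[0, -0.001, -0.02], 0, 0], [[-0.001, -0.002, -0.045], 0, 0], [[-0.001, -0.002, -0.045], 0, 0], [[-0.001, -0.002, -0.045], 0, 0], [[-0.001, -0.002, -0.04], 0, 0], [[0, 0, 0], 0.096, 0], [[0, 0, 0], 0.096, 0], [[0, 0, 0], 0, 0]]' --newtons 60

```text
time: 37.95
position: [0.3939, 0.3019, 0.2872]
ee_rot: [-3.108, 0.027, 1.48]
ft_force: [0.2, 0.3, -0.7]
finger_gap: 0.196
grasp_force: 59.8
```

Run:
```python
from h import *
p=bayw(2,-.012,.002,.0125)
go(.54,p[1],.30,1.482); go(p[0],p[1],p[2]+.105,1.482);print(robot.read_state()["grasp_force"])
```

```text
tip [0.3948 0.3025 0.3117] rot [-3.1081  0.0267  1.4805] | shift now [-0.3139  0.1749  0.0143] spin -0.0015 | shift after spin [-0.3142  0.1744  0.0143] q7 -0.82
tip [0.3948 0.3025 0.3117] rot [-3.1081  0.0267  1.4805] | shift now [-0.3017  0.2714  0.1565] spin -0.0015 | shift after spin [-0.3021  0.271   0.1565] q7 -0.82
59.837971329689026
```

>>> carry_out --plan '[[[-0.039, 0.022, 0], 0, 0], [[-0.039, 0.022, 0], 0, 0], [[-0.039, 0.022, 0], 0, 0], [[-0.039, 0.022, 0], 0, 0], [[-0.039, 0.022, 0], 0, 0], [[-0.039, 0.022, 0], 0, 0], [[-0.039, 0.022, 0], 0, 0], [[-0.039, 0.022, 0], 0, 0]]'

```text
time: 38.75
position: [0.5419, -0.0261, 0.2896]
ee_rot: [-3.108, 0.027, 1.486]
ft_force: [1.2, 0.7, -1.6]
finger_gap: 0.194
grasp_force: 59.7
```

>>> carry_out --plan '[[[0, 0, 0], 0, 0], [[0, 0.03, 0], 0, 0], [[0, 0.03, 0], 0, 0], [[0, 0.03, 0], 0, 0], [[0, 0, 0], 0, 0]]'

```text
time: 39.25
position: [0.6333, -0.0321, 0.285]
ee_rot: [-3.107, 0.03, 1.486]
ft_force: [-2.0, -0.0, -2.2]
finger_gap: 0.194
grasp_force: 59.8
```

Run:
```python
from h import *
p=bayw(2,-.012,.002,.0125)
go(p[0],p[1],p[2]+.105,1.482);print(robot.read_state()["grasp_force"])
im=robot.capture("wrist");i=robot.camera_info("wrist")
z=robot.read_state()["position"][2]+.0245+.02
for d in robot.outline_of("panel_a","wrist")[:2]:
        c=cv2.findContours(d["pixels"].astype(np.uint8),0,2)[0];c=max(c,key=cv2.contourArea)
        a=cv2.approxPolyDP(c,4,True)[:,0];print(d["confidence"],a.tolist(),[ray("",(u[1],u[0]),z,i)[:2].round(4).tolist() for u in a])
for d in robot.spot_point("bay_3","wrist"): print(d["confidence"],ray("",d["at"],.034,i))
```

```text
tip [ 0.6342 -0.0314  0.3095] rot [-3.1069  0.0298  1.486 ] | shift now [0.0096 0.0028 0.1549] spin 0.004 | shift after spin [0.0096 0.0028 0.1549] q7 0.09
59.81022298336029
0.93 [[295, 136], [272, 138], [259, 173], [263, 381], [282, 387], [305, 383], [302, 288], [307, 197]] [[0.6437, 0.0336], [0.6357, 0.0335], [0.6297, 0.0215], [0.6211, -0.074], [0.6294, -0.0779], [0.64, -0.0761], [0.642, -0.0271], [0.6465, 0.0111]]
0.72 [[307, 248], [306, 259], [316, 259], [320, 270], [336, 275], [320, 252]] [[0.6452, -0.0095], [0.6445, -0.0142], [0.6484, -0.0145], [0.6497, -0.0194], [0.6559, -0.0221], [0.6501, -0.0115]]
0.98 [0.6549 0.1042 0.034 ]
0.57 [ 0.6427 -0.0259  0.034 ]
0.44 [ 0.6172 -0.0889  0.034 ]
```

>>> carry_out --plan '[[[0.004, -0.002, 0.02], 0, 0], [[0.002, 0, 0.035], 0, 0], [[0.001, 0, 0.035], 0, 0], [[0.001, 0, 0.03], 0, 0], [[0, 0, 0], 0, 0]]'

```text
time: 39.9
position: [0.6226, -0.0266, 0.1632]
ee_rot: [-3.102, 0.029, 1.484]
ft_force: [-1.1, 0.5, -0.9]
finger_gap: 0.195
grasp_force: 59.7
```

Run:
```python
from h import *
p=bayw(2,-.012,.002,.0125)
go(p[0],p[1],p[2]+.105,1.482);print(robot.read_state()["ft_force"])
im=robot.capture("wrist")
for d in robot.spot_point("bay_3","wrist"): print(d["confidence"],ray("wrist",d["at"],.034))
```

```text
tip [ 0.6237 -0.026   0.1877] rot [-3.1024  0.0286  1.4838] | shift now [0.0014 0.0098 0.033 ] spin 0.0018 | shift after spin [0.0014 0.0098 0.033 ] q7 0.14
[-1.074   0.5342 -0.9231]
0.95 [ 0.6439 -0.0285  0.034 ]
0.61 [0.6581 0.1017 0.034 ]
```

>>> carry_out --plan '[[[0.001, 0.005, 0.01], 0, 0], [[0, 0.005, 0.01], 0, 0], [[0, 0, 0], 0, 0]]'

```text
time: 40.3
position: [0.635, -0.0276, 0.1447]
ee_rot: [-3.107, 0.029, 1.483]
ft_force: [-0.5, -0.4, -2.4]
finger_gap: 0.19
grasp_force: 59.8
```

>>> carry_out --plan '[[[0, 0, 0.005], 0, 0], [[0, 0, 0], 0, 0]]'

```text
time: 40.5
position: [0.6343, -0.028, 0.1402]
ee_rot: [-3.107, 0.028, 1.482]
ft_force: [-0.1, -0.7, -1.0]
finger_gap: 0.193
grasp_force: 59.8
```

>>> carry_out --plan '[[[0, 0, 0.004], 0, 0], [[0, 0, 0], 0, 0]]'

```text
time: 40.7
position: [0.6342, -0.028, 0.1363]
ee_rot: [-3.107, 0.028, 1.482]
ft_force: [0.5, 0.7, -1.5]
finger_gap: 0.198
grasp_force: 59.8
```

Run:
```python
from h import *
p=bayw(2,-.012,.002,.0125)
go(p[0],p[1],p[2]+.105,1.482);print(robot.read_state()["ft_force"])
```

```text
tip [ 0.6351 -0.0274  0.1608] rot [-3.1071  0.0283  1.4822] | shift now [ 0.001  -0.0028  0.0065] spin 0.0002 | shift after spin [ 0.001  -0.0028  0.0065] q7 0.16
[ 0.4586  0.6766 -1.5382]
```

>>> carry_out --plan '[[[0, -0.002, 0.005], 0, 0], [[0, 0, 0], 0, 0]]'

```text
time: 40.9
position: [0.6317, -0.0279, 0.1311]
ee_rot: [-3.107, 0.028, 1.482]
ft_force: [0.4, -0.4, -1.9]
finger_gap: 0.195
grasp_force: 59.8
```

>>> carry_out --plan '[[[0, 0, 0.003], 0, 0], [[0, 0, 0], 0, 0]]'

```text
time: 41.1
position: [0.632, -0.0279, 0.1284]
ee_rot: [-3.107, 0.028, 1.482]
ft_force: [0.1, -0.7, -1.7]
finger_gap: 0.195
grasp_force: 59.8
```

>>> carry_out --plan '[[[0, 0, 0.002], 0, 0], [[0, 0, 0], 0, 0]]'

```text
time: 41.3
position: [0.6326, -0.0283, 0.127]
ee_rot: [-3.109, 0.028, 1.482]
ft_force: [2.0, -0.0, -0.2]
finger_gap: 0.194
grasp_force: 60.1
```

>>> carry_out --plan '[[[0, 0, 0], 0, 0.3], [[0, 0, 0], 0, 0.4], [[0, 0.004, 0], 0, 0.45], [[0, 0.006, 0], 0, 0.45], [[0, 0, 0], 0, 0.45]]'

```text
time: 41.8
position: [0.6429, -0.0289, 0.1263]
ee_rot: [-3.108, 0.028, 1.482]
ft_force: [0.4, -0.0, 1.0]
finger_gap: 0.451
grasp_force: 0.1
```

>>> carry_out --plan '[[[0, 0.006, 0], 0, 0.45], [[0, 0.006, 0], 0, 0.45], [[0, 0.006, 0], 0, 0.45], [[0, 0, 0], 0, 0.45], [[0, 0, 0], 0, 0.45]]'

```text
time: 42.3
position: [0.66, -0.0307, 0.1256]
ee_rot: [-3.107, 0.028, 1.482]
ft_force: [0.3, -0.0, 0.1]
finger_gap: 0.445
grasp_force: 0.0
```

Run:
```python
from h import *
st(2)
im=robot.capture("wrist");i=robot.camera_info("wrist")
R=Rb();n=R[:,2]
for d in robot.outline_of("panel_a","wrist")[:1]:
        c=cv2.findContours(d["pixels"].astype(np.uint8),0,2)[0];c=max(c,key=cv2.contourArea)
        a=cv2.approxPolyDP(c,4,True)[:,0];print(d["confidence"],[(R.T@(rayplane((u[1],u[0]),i,BAY[2]+.132*n,n)-BAY[2])*1000).round(0)[:2].tolist() for u in a])
```

```text
tip [ 0.6609 -0.0301  0.1501] bay [-0.012   0.0008  0.1173] F bay [0.2741 0.0175 0.2321] t 42.3 gap 0.44505044234216873
0.92 [[-30.0, -2.0], [-30.0, -42.0], [-29.0, -37.0], [-22.0, -33.0]]
```

Now raise out along the uprights and check.

>>> carry_out --plan '[[[0, 0.005, -0.02], 0, 0.45], [[0, 0.005, -0.02], 0, 0.45], [[0, 0.003, -0.02], 0, 0.45], [[0, 0, -0.03], 0, 0.45], [[0, 0, -0.05], 0, 0.45], [[0, -0.04, 0], 0, 0.6], [[0, -0.04, 0], 0, 0.6], [[0, -0.04, 0], 0, 0.6]]'

```text
time: 43.2
position: [0.557, -0.0175, 0.2691]
ee_rot: [-3.107, 0.028, 1.482]
ft_force: [0.3, -0.0, 1.4]
finger_gap: 0.596
grasp_force: 0.0
```

Run:
```python
from h import *
st(2)
im=robot.capture("wrist");i=robot.camera_info("wrist")
P=[[x,y,z] for x in(-.018,0) for y in(-.055,.055) for z in(.007,.132)]
print([proj("",bayw(2,*q),i).round().tolist() for q in P])
for d in robot.outline_of("panel_a","wrist")[:3]:
        c=cv2.findContours(d["pixels"].astype(np.uint8),0,2)[0];c=max(c,key=cv2.contourArea)
        a=cv2.approxPolyDP(c,4,True)[:,0];print(d["confidence"],a.tolist())
for d in robot.outline_of("wedge_1","wrist"):
    w=ray("",np.argwhere(d["pixels"]).mean(0),.01,i);print(d["confidence"],w)
    if w[0]<.47 and w[1]>0: print(fitmask(d["pixels"],i,Tbench,[w[0],w[1],1.6]),fitmask(d["pixels"],i,Tbench,[w[0],w[1],-1.55]))
```

```text
tip [ 0.5579 -0.0169  0.2935] bay [-0.1513  0.0047  0.2265] F bay [-0.0733  0.0127  1.4836] t 43.2 gap 0.59605379197937
[[351.0, 218.0], [413.0, 265.0], [358.0, 122.0], [430.0, 134.0], [365.0, 216.0], [431.0, 262.0], [373.0, 122.0], [451.0, 134.0]]
0.94 [[354, 126], [348, 219], [399, 258], [404, 240], [429, 236], [436, 175], [410, 169], [413, 149], [441, 145], [443, 138]]
0.72 [[350, 239], [349, 262], [376, 278], [394, 306], [399, 298], [426, 293], [366, 239]]
0.2 [[144, 20], [170, 168], [197, 168], [202, 155], [172, 20]]
0.85 [ 0.5351 -0.3457  0.01  ]
0.77 [0.4188 0.0749 0.01  ]
(array([0.4186, 0.0725, 1.6273]), np.float64(0.9602673598217601)) (array([ 0.4186,  0.0673, -1.5948]), np.float64(0.8795562599049128))
0.77 [ 0.5639 -0.1741  0.01  ]
```

>>> carry_out --plan '[[[0, 0, 0], 0.134, 0.6], [[0, 0, 0], 0.134, 0.6], [[0, 0, 0], 0.134, 0.6], [[0, 0, 0], 0.134, 0.6], [[0, 0, 0], 0.134, 0.6], [[0, 0, 0], 0.134, 0.6], [[0, 0, 0], 0.134, 0.6], [[0, 0, 0], 0.134, 0.6]]'

```text
time: 44.15
position: [0.5593, -0.0175, 0.2693]
ee_rot: [3.132, 0.043, 0.404]
ft_force: [-0.1, 0.4, -0.4]
finger_gap: 0.604
grasp_force: 0.0
```

>>> carry_out --plan '[[[0, 0, 0], 0.134, 0.6], [[0, 0, 0], 0.134, 0.6], [[0, 0.045, 0], 0, 0.6], [[0, 0.045, 0], 0, 0.6], [[0, 0.045, 0], 0, 0.6], [[0, 0.045, 0], 0, 0.6], [[0, 0.045, 0], 0, 0.6], [[0, 0, 0], 0, 0.6]]'

```text
time: 44.95
position: [0.5893, -0.2478, 0.2739]
ee_rot: [3.118, 0.04, 0.133]
ft_force: [-1.6, -0.5, 0.1]
finger_gap: 0.6
grasp_force: 0.0
```

Run:
```python
from h import *
im=robot.capture("wrist");i=robot.camera_info("wrist")
for d in robot.outline_of("wedge_2","wrist"):
    w=ray("",np.argwhere(d["pixels"]).mean(0),.01,i);print(d["confidence"],w)
    if w[1]<-.25: print(fitmask(d["pixels"],i,Tbench,[w[0],w[1],.14]),fitmask(d["pixels"],i,Tbench,[w[0],w[1],3.3]))
go(.50,-.35,.15,.14)
```

```text
0.93 [ 0.5612 -0.1307  0.01  ]
0.73 [0.4255 0.0472 0.01  ]
0.64 [ 0.5404 -0.3528  0.01  ]
(array([ 0.5317, -0.3546,  0.1426]), np.float64(0.8626598465473145)) (array([ 0.5309, -0.3544,  3.3321]), np.float64(0.8776978417266187))
tip [ 0.5913 -0.2415  0.2978] rot [3.1209 0.0403 0.1385] | shift now [-0.0994  0.0917  0.1539] spin -0.0015 | shift after spin [-0.0995  0.0915  0.1539] q7 -0.8
```

>>> carry_out --plan '[[[-0.03, 0.035, 0], 0, 0.7], [[-0.03, 0.035, 0.01], 0, 0.7], [[-0.03, 0.03, 0.02], 0, 0.7], [[0, 0, 0], 0, 0.7]]'

```text
time: 45.45
position: [0.5102, -0.3558, 0.2482]
ee_rot: [3.122, 0.042, 0.136]
ft_force: [-0.4, 0.8, 0.3]
finger_gap: 0.702
grasp_force: 0.0
```

Run:
```python
from h import *
im=robot.capture("wrist");i=robot.camera_info("wrist")
for d in robot.outline_of("wedge_2","wrist"):
    w=ray("",np.argwhere(d["pixels"]).mean(0),.01,i);print(d["confidence"],w)
    if w[1]<-.25: 
        print(fitmask(d["pixels"],i,Tbench,[w[0],w[1],.14]),fitmask(d["pixels"],i,Tbench,[w[0],w[1],3.3]))
        ys,xs=np.where(d["pixels"]);print(xs.min(),xs.max(),ys.min(),ys.max())
cv2.imwrite("pics/w9.png",im[:,:,::-1])
go(.50,-.35,.15,.14)
```

```text
0.93 [ 0.5738 -0.1143  0.01  ]
0.7 [ 0.5386 -0.3548  0.01  ]
(array([ 0.5336, -0.356 ,  0.1441]), np.float64(0.9639091646390916)) (array([ 0.5316, -0.3558,  3.2887]), np.float64(0.9433502538071066))
266 300 69 221
tip [ 0.5155 -0.3516  0.2735] rot [3.1224 0.0397 0.1413] | shift now [-0.0102 -0.0061  0.1239] spin 0.0013 | shift after spin [-0.0102 -0.0061  0.1239] q7 -0.58
```

View pics/w9.png

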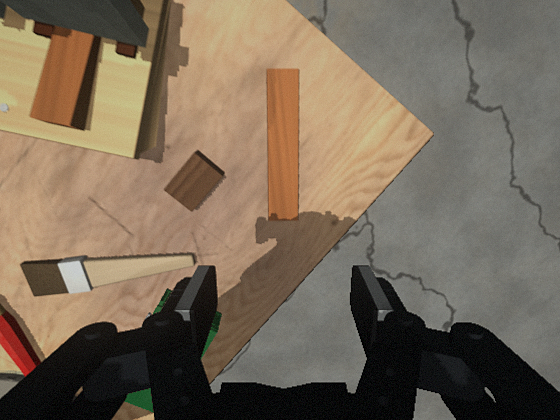

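```bash
python3 -c "
from h import *
go(.5345,-.356,.03,.144);go(.5345,-.356,.001,.144)"
```

```text
tip [ 0.5155 -0.3516  0.2735] rot [3.1224 0.0397 0.1413] | shift now [0.0279 0.0024 0.2426] spin -0.0027 | shift after spin [0.0279 0.0025 0.2426] q7 -0.58
tip [ 0.5155 -0.3516  0.2735] rot [3.1224 0.0397 0.1413] | shift now [0.029  0.0019 0.2716] spin -0.0027 | shift after spin [0.029  0.0019 0.2716] q7 -0.58
```

>>> carry_out --plan '[[[0.01, 0.001, 0.045], 0, 0.65], [[0.01, 0.001, 0.045], 0, 0.65], [[0.008, 0, 0.045], 0, 0.65], [[0, 0, 0.045], 0, 0.65], [[0, 0, 0.04], 0, 0.65], [[0, 0, 0.02], 0, 0.65], [[0, 0, 0], 0, 0.65]]' --newtons 40

```text
time: 46.25
position: [0.5338, -0.3539, 0.0056]
ee_rot: [3.125, 0.043, 0.144]
ft_force: [-0.3, 0.5, 0.1]
finger_gap: 0.652
grasp_force: 0.0
```

```bash
python3 -c "
from h import *
go(.5345,-.356,.001,.144)
im=robot.capture('wrist');i=robot.camera_info('wrist')
for d in robot.outline_of('wedge_2','wrist'):
    w=ray('',np.argwhere(d['pixels']).mean(0),.01,i)
    if w[1]<-.25: print(fitmask(d['pixels'],i,Tbench,[w[0],w[1],.14],rows=240))
"
```

```text
tip [ 0.5348 -0.3533  0.03  ] rot [3.1246 0.043  0.1444] | shift now [0.0006 0.0021 0.0291] spin 0.0004 | shift after spin [0.0006 0.0021 0.0291] q7 -0.43
(array([ 0.5309, -0.3595,  0.1442]), np.float64(0.9849478252839597))
```

>>> carry_out --plan '[[[0, 0.004, 0.014], 0, 0.65], [[0, 0, 0.013], 0, 0.65], [[0, 0, 0], 0, 0.65], [[0, 0, 0], 0, 0], [[0, 0, 0], 0, 0], [[0, 0, 0], 0, 0], [[0, 0, 0], 0, 0]]'

```text
time: 47.05
position: [0.5335, -0.3614, -0.0179]
ee_rot: [3.122, 0.039, 0.141]
ft_force: [-1.5, 1.8, 6.6]
finger_gap: 0.403
grasp_force: 40.5
```

```bash
python3 -c "
from h import *
st(2);print(robot.read_state()['grasp_force'],robot.read_state()['ee_rot'])
im=robot.capture('wrist');i=robot.camera_info('wrist')
for d in robot.outline_of('wedge_2','wrist'):
    w=ray('',np.argwhere(d['pixels']).mean(0),.01,i)
    if w[1]<-.25: print(fitmask(d['pixels'],i,Tbench,[w[0]-.04,w[1],.14],rows=240))
"
```

```text
tip [ 0.5344 -0.3608  0.0066] bay [-0.0652 -0.3399 -0.0473] F bay [-3.3926  1.6355  5.8642] t 47.05 gap 0.4027014189554041
40.54678316926584 [3.1215 0.039  0.1413]
(array([ 0.5307, -0.3621,  0.1356]), np.float64(0.9779014062741462))
```

>>> carry_out --plan '[[[0, 0, -0.045], 0, 0], [[0, 0, -0.05], 0, 0], [[0, 0, -0.05], 0, 0], [[0, 0, -0.04], 0.115, 0], [[0, 0, 0], 0.115, 0], [[-0.02, -0.04, 0], 0, 0], [[-0.005, -0.045, 0], 0, 0], [[-0.005, -0.045, 0], 0, 0]]'

```text
time: 47.95
position: [0.5208, -0.2233, 0.1637]
ee_rot: [3.114, 0.034, -0.09]
ft_force: [1.3, 1.5, -1.1]
finger_gap: 0.402
grasp_force: 40.5
```

```bash
python3 -c "
from h import *
go(.5344,-.0216,.12,-.089);print(robot.read_state()['grasp_force'])"
```

```text
tip [ 0.5217 -0.2227  0.1882] rot [ 3.1138  0.0339 -0.0901] | shift now [-0.0032 -0.2033  0.0627] spin -0.0011 | shift after spin [-0.0029 -0.2033  0.0627] q7 -0.92
40.503638346417574
```

>>> carry_out --plan '[[[-0.003, -0.04, 0], 0, 0], [[-0.003, -0.04, 0], 0, 0], [[0, -0.04, 0], 0, 0], [[0, -0.04, 0], 0, 0], [[0, -0.04, 0], 0, 0], [[0, 0, 0.03], 0, 0], [[0, 0, 0.03], 0, 0], [[0, 0, 0], 0, 0]]'

```text
time: 48.75
position: [0.5289, -0.0258, 0.096]
ee_rot: [3.112, 0.038, -0.088]
ft_force: [-1.0, 0.0, -0.1]
finger_gap: 0.404
grasp_force: 40.5
```

```bash
python3 -c "
from h import *
go(.5344,-.0216,.078,-.089)
im=robot.capture('wrist');i=robot.camera_info('wrist')
R=Rb()
print('panel front bottom corners pred',[proj('',bayw(2,-.018,y,.007),i).round().tolist() for y in(-.055,.055)],'top',[proj('',bayw(2,-.018,y,.132),i).round().tolist() for y in(-.055,.055)],'pads',[proj('',bayw(2,-.026,y,.007),i).round().tolist() for y in(-.029,.029)])
for q in('panel_a','wedge_2'):
  for d in robot.outline_of(q,'wrist')[:3]:
    c=cv2.findContours(d['pixels'].astype(np.uint8),0,2)[0];c=max(c,key=cv2.contourArea)
    print(q,d['confidence'],cv2.approxPolyDP(c,4,True)[:,0].tolist())
s=robot.read_state();zb=s['position'][2]+OFF-.0066
for d in robot.outline_of('wedge_2','wrist'):
    r=fitmask(d['pixels'],i,lambda x,y,a:(Ro.from_euler('z',a).as_matrix(),np.array([x,y,zb])),[.53,-.0216,-.09],rows=240);print(r) if r[1]>.3 else 0
"
```

```text
tip [ 0.5299 -0.0252  0.1205] rot [ 3.1123  0.0382 -0.0881] | shift now [ 0.0058 -0.0052  0.0421] spin 0.0009 | shift after spin [ 0.0058 -0.0052  0.0421] q7 -1.19
panel front bottom corners pred [[361.0, 70.0], [173.0, 70.0]] top [[499.0, -123.0], [8.0, -132.0]] pads [[317.0, 84.0], [218.0, 84.0]]
panel_a 0.9 [[126, 2], [177, 68], [358, 69], [368, 66], [415, 0]]
panel_a 0.57 [[409, 30], [411, 59], [559, 60], [559, 0], [432, 0]]
panel_a 0.49 [[0, 0], [0, 244], [241, 240], [240, 95], [281, 90], [330, 94], [327, 239], [559, 237], [558, 61], [517, 62], [527, 214], [473, 218], [440, 212], [442, 61], [408, 57], [408, 28], [430, 0], [415, 0], [369, 66], [360, 70], [179, 69], [125, 0]]
wedge_2 0.9 [[197, 303], [83, 320], [84, 331], [94, 344], [138, 314], [153, 312], [171, 322], [184, 318]]
wedge_2 0.78 [[243, 92], [246, 380], [286, 387], [320, 379], [329, 95]]
wedge_2 0.69 [[0, 0], [0, 244], [241, 241], [243, 91], [330, 93], [328, 240], [559, 236], [559, 61], [517, 61], [528, 213], [439, 213], [442, 61], [408, 59], [409, 26], [430, 0], [417, 0], [372, 63], [357, 70], [177, 69], [126, 0]]
(array([ 0.5272, -0.0263, -0.0983]), np.float64(0.9684395537215345))
(array([0.6333, 0.0416, 0.4713]), np.float64(0.37406152335564524))
```

>>> carry_out --plan '[[[0.003, -0.004, 0.02], 0, 0], [[0.002, 0, 0.018], 0, 0], [[0, 0, 0], 0, 0]]' --newtons 25

```text
time: 49.25
position: [0.5347, -0.0238, 0.0598]
ee_rot: [3.113, 0.035, -0.089]
ft_force: [-0.2, 0.3, 0.2]
finger_gap: 0.405
grasp_force: 40.5
```

>>> carry_out --plan '[[[0, 0, 0.004], 0, 0], [[0, 0, 0], 0, 0]]'

```text
time: 49.45
position: [0.5351, -0.024, 0.0569]
ee_rot: [3.114, 0.033, -0.089]
ft_force: [-0.4, 0.3, -1.4]
finger_gap: 0.406
grasp_force: 40.5
```

>>> carry_out --plan '[[[0, 0, 0.003], 0, 0], [[0, 0, 0], 0, 0]]'

```text
time: 49.65
position: [0.5347, -0.0238, 0.0533]
ee_rot: [3.114, 0.034, -0.089]
ft_force: [-0.7, -0.1, -0.2]
finger_gap: 0.401
grasp_force: 40.5
```

```bash
python3 -c "
from h import *
go(.5344,-.0216,.078,-.089);st(2)"
```

```text
tip [ 0.5356 -0.0232  0.0778] rot [ 3.1136  0.0338 -0.0886] | shift now [-0.0013 -0.0015 -0.0002] spin 0.0004 | shift after spin [-0.0013 -0.0015 -0.0002] q7 -1.14
tip [ 0.5356 -0.0232  0.0778] bay [-0.1126 -0.0035  0.0132] F bay [-0.6463 -0.1386 -0.3565] t 49.65 gap 0.4005121693170009
```

>>> carry_out --plan '[[[0, 0, 0.003], 0, 0], [[0, 0, 0], 0, 0]]'

```text
time: 49.85
position: [0.5345, -0.0239, 0.05]
ee_rot: [3.113, 0.034, -0.089]
ft_force: [0.3, 0.6, 0.1]
finger_gap: 0.401
grasp_force: 40.5
```

>>> carry_out --plan '[[[0, 0, 0.002], 0, 0], [[0, 0, 0], 0, 0]]'

```text
time: 50.05
position: [0.5352, -0.024, 0.0489]
ee_rot: [3.114, 0.033, -0.089]
ft_force: [-3.5, 2.1, 19.9]
finger_gap: 0.4
grasp_force: 42.5
```

>>> carry_out --plan '[[[0, 0, 0.002], 0, 0], [[0, 0, 0], 0, 0]]'

```text
time: 50.25
position: [0.5363, -0.0242, 0.0475]
ee_rot: [3.114, 0.031, -0.089]
ft_force: [0.8, 2.6, 25.1]
finger_gap: 0.396
grasp_force: 45.4
```

>>> carry_out --plan '[[[0, 0, 0.002], 0, 0], [[0, 0, 0], 0, 0]]'

```text
time: 50.45
position: [0.5373, -0.0243, 0.0459]
ee_rot: [3.114, 0.029, -0.089]
ft_force: [3.4, 1.3, 28.9]
finger_gap: 0.405
grasp_force: 48.7
```

```bash
cat > f.py <<'E'
from h import *
import sys
b=int(sys.argv[1]);st(b)
im=robot.capture('wrist');i=robot.camera_info('wrist')
R0=Ro.from_euler('z',PSI)
s=robot.read_state()
ms=[d['pixels'] for d in robot.outline_of('wedge_2','wrist')]
for m in ms:
    c=cv2.findContours(m.astype(np.uint8),0,2)[0];c=max(c,key=cv2.contourArea);x,y,w,h=cv2.boundingRect(c)
    if h>200: print(cv2.approxPolyDP(c,4,True)[:,0].tolist())
for t in (0,.1,.2,.28):
    R=(R0*Ro.from_euler('y',t)).as_matrix();tip=s["position"]+[0,0,OFF]
    P=[R@(q-np.array([.004,0,.0066])) +tip for q in W]
    print(t,[proj('',P[k],i).round().tolist() for k in (5,7,1,3)])
E
python3 f.py 2
```

```text
tip [ 0.5381 -0.0237  0.0704] bay [-0.1081 -0.0038  0.0068] F bay [-4.8811  1.5461 28.7105] t 50.45 gap 0.40466196894948864
[[494, 71], [490, 262], [530, 275], [559, 275], [559, 71]]
[[245, 100], [244, 380], [280, 387], [322, 381], [325, 103]]
0 [[329.0, 95.0], [239.0, 95.0], [321.0, 459.0], [248.0, 460.0]]
0.1 [[326.0, 97.0], [241.0, 97.0], [324.0, 473.0], [247.0, 475.0]]
0.2 [[323.0, 100.0], [243.0, 100.0], [327.0, 488.0], [245.0, 490.0]]
0.28 [[321.0, 104.0], [244.0, 104.0], [329.0, 499.0], [244.0, 501.0]]
```

>>> carry_out --plan '[[[0, 0, 0.002], 0, 0], [[0, 0, 0], 0, 0]]'

```text
time: 50.75
position: [0.5381, -0.0244, 0.0443]
ee_rot: [3.114, 0.027, -0.089]
ft_force: [7.2, 2.8, 32.5]
finger_gap: 0.404
grasp_force: 52.0
```

```bash
python3 f.py 2
```

```text
tip [ 0.5388 -0.0238  0.0688] bay [-0.1069 -0.0038  0.0055] F bay [-2.3034  3.4757 33.2032] t 50.75 gap 0.40354113090990595
[[496, 74], [491, 264], [529, 277], [559, 277], [559, 74]]
[[246, 103], [244, 379], [281, 387], [323, 381], [324, 107]]
0 [[329.0, 95.0], [239.0, 95.0], [321.0, 459.0], [248.0, 461.0]]
0.1 [[326.0, 97.0], [241.0, 97.0], [324.0, 474.0], [247.0, 476.0]]
0.2 [[323.0, 100.0], [243.0, 100.0], [327.0, 488.0], [245.0, 490.0]]
0.28 [[321.0, 104.0], [244.0, 104.0], [329.0, 499.0], [243.0, 502.0]]
```

>>> carry_out --plan '[[[0, 0, -0.003], 0, 0], [[0.0048, 0, 0.0012], 0, 0], [[0.0048, 0, 0.0012], 0, 0], [[0, 0, 0], 0, 0]]'

```text
time: 51.25
position: [0.5445, -0.0252, 0.0427]
ee_rot: [3.114, 0.034, -0.089]
ft_force: [-1.1, 2.1, 18.0]
finger_gap: 0.402
grasp_force: 50.6
```

>>> carry_out --plan '[[[0.0048, 0, 0.0012], 0, 0], [[0.0048, 0, 0.0012], 0, 0], [[0, 0, 0], 0, 0]]'

```text
time: 51.55
position: [0.5534, -0.0261, 0.0394]
ee_rot: [3.113, 0.035, -0.089]
ft_force: [-0.3, 0.7, 2.2]
finger_gap: 0.406
grasp_force: 49.3
```

```bash
python3 f.py 2
```

```text
tip [ 0.5543 -0.0254  0.0639] bay [-0.0906 -0.0041  0.005 ] F bay [-0.9626  0.7024  1.9717] t 51.55 gap 0.4058316526027365
[[319, 114], [243, 118], [244, 381], [287, 387], [325, 378]]
[[495, 110], [489, 296], [531, 318], [559, 319], [559, 109]]
[[0, 17], [0, 340], [104, 337], [146, 312], [157, 313], [166, 322], [185, 318], [199, 302], [208, 278], [225, 271], [230, 260], [242, 259], [241, 116], [153, 115]]
0 [[329.0, 95.0], [239.0, 95.0], [321.0, 458.0], [248.0, 460.0]]
0.1 [[326.0, 97.0], [241.0, 97.0], [324.0, 473.0], [247.0, 475.0]]
0.2 [[323.0, 101.0], [243.0, 100.0], [327.0, 487.0], [245.0, 489.0]]
0.28 [[321.0, 104.0], [244.0, 104.0], [329.0, 498.0], [244.0, 501.0]]
```

>>> carry_out --plan '[[[0.0048, 0, 0.0012], 0, 0], [[0.0048, 0, 0.0012], 0, 0], [[0.0048, 0, 0.0012], 0, 0], [[0, 0, 0], 0, 0]]'

```text
time: 52.05
position: [0.5681, -0.0274, 0.0352]
ee_rot: [3.113, 0.034, -0.089]
ft_force: [1.5, 1.0, 0.5]
finger_gap: 0.404
grasp_force: 49.1
```

```bash
python3 f.py 2 | head -4
```

```text
tip [ 0.569  -0.0268  0.0597] bay [-0.0753 -0.0041  0.0051] F bay [1.1808 1.0946 0.8327] t 52.05 gap 0.40367098045474886
[[497, 145], [488, 326], [529, 354], [559, 354], [559, 146]]
0 [[329.0, 95.0], [239.0, 95.0], [321.0, 458.0], [248.0, 460.0]]
0.1 [[326.0, 97.0], [241.0, 97.0], [324.0, 473.0], [247.0, 475.0]]
```

>>> carry_out --plan '[[[0, 0, 0], 0, 0.6], [[0, 0, 0], 0, 0.65], [[0, 0, -0.03], 0, 0.65], [[0, 0, -0.05], 0, 0.65], [[-0.03, 0, -0.03], 0, 0.3], [[-0.045, 0, 0], 0, 0], [[-0.045, 0, 0], 0, 0], [[0, 0, 0], 0, 0]]' --newtons 60

```text
time: 52.95
position: [0.4504, -0.0121, 0.1489]
ee_rot: [3.117, 0.038, -0.086]
ft_force: [1.4, 0.9, 0.8]
finger_gap: 0.005
grasp_force: 0.0
```

Run:
```python
from h import *
im=robot.capture('wrist');i=robot.camera_info('wrist')
for d in robot.outline_of('wedge_2','wrist'):
    r=fitmask(d['pixels'],i,Tbay(2),[-.079,-.004,0],rows=250)
    if r[1]>.3: print(r)
p=bayw(2,-.190,-.004,.008);print(p);go(*p,-.089);go(p[0],p[1],.16,-.089)
```

```text
(array([-0.0815, -0.0048, -0.0125]), np.float64(0.9772525849335303))
[ 0.46   -0.017   0.0942]
tip [ 0.4559 -0.0123  0.1744] rot [ 3.115   0.0334 -0.0866] | shift now [0.0072 0.0022 0.0801] spin 0.0024 | shift after spin [0.0072 0.0021 0.0801] q7 -1.35
tip [ 0.4559 -0.0123  0.1744] rot [ 3.115   0.0334 -0.0866] | shift now [0.005  0.0039 0.0144] spin 0.0024 | shift after spin [0.005  0.0039 0.0144] q7 -1.35
```

>>> carry_out --plan '[[[0.003, 0.003, 0.02], 0, 0], [[0, 0, 0.03], 0, 0], [[0, 0, 0.03], 0, 0], [[0, 0, 0], 0, 0]]'

```text
time: 53.45
position: [0.4541, -0.0208, 0.0676]
ee_rot: [3.111, 0.037, -0.091]
ft_force: [-0.4, -0.3, 0.5]
finger_gap: 0.003
grasp_force: 0.0
```

```bash
python3 -c "
from h import *
st(2)
s=robot.read_state();R=Ro.from_euler('xyz',s['ee_rot']).as_matrix();print(R.T@Rb()[:,0])"
```

```text
tip [ 0.4551 -0.0201  0.0921] bay [-0.1938 -0.0076  0.0047] F bay [-0.4433 -0.3212  0.368 ] t 53.45 gap 0.002631014853619523
[ 0.9707 -0.0092  0.2402]
```

>>> carry_out --plan '[[[0, -0.003, -0.002], 0, 0], [[0.0097, 0, 0.0024], 0, 0], [[0.0097, 0, 0.0024], 0, 0], [[0.0097, 0, 0.0024], 0, 0], [[0.0097, 0, 0.0024], 0, 0], [[0.0097, 0, 0.0024], 0, 0], [[0, 0, 0], 0, 0]]'

```text
time: 54.15
position: [0.5049, -0.0213, 0.0581]
ee_rot: [3.112, 0.033, -0.089]
ft_force: [0.3, -0.1, -0.9]
finger_gap: -0.0
grasp_force: 0.0
```

Run:
```python
from h import *
st(2)
im=robot.capture('wrist');i=robot.camera_info('wrist')
for d in robot.outline_of('wedge_2','wrist'):
    r=fitmask(d['pixels'],i,Tbay(2),[-.045,-.004,0],rows=250)
    if r[1]>.3: print(r)
```

```text
tip [ 0.5058 -0.0206  0.0826] bay [-0.1426 -0.0036  0.0095] F bay [ 0.5687 -0.0364 -0.8106] t 54.15 gap -0.00017524707055676172
(array([-0.0659, -0.0051, -0.0042]), np.float64(0.9959026156558197))
(array([-0.0487,  0.0543, -0.7635]), np.float64(0.30472703891147435))
```

>>> carry_out --plan '[[[0.0097, 0, 0.0025], 0, 0], [[0.0058, 0, 0.0016], 0, 0], [[0, 0, 0], 0, 0]]'

```text
time: 54.55
position: [0.5195, -0.0226, 0.0533]
ee_rot: [3.113, 0.033, -0.089]
ft_force: [-0.2, 0.4, -0.0]
finger_gap: 0.0
grasp_force: 0.0
```

>>> carry_out --plan '[[[0.003, 0, 0.0009], 0, 0], [[0, 0, 0], 0, 0]]'

```text
time: 54.75
position: [0.5218, -0.023, 0.0525]
ee_rot: [3.113, 0.034, -0.089]
ft_force: [-1.7, 0.1, 2.2]
finger_gap: 0.006
grasp_force: 0.8
```

>>> carry_out --plan '[[[0.003, 0, 0.0009], 0, 0], [[0, 0, 0], 0, 0]]'

```text
time: 54.95
position: [0.5247, -0.0231, 0.0515]
ee_rot: [3.113, 0.034, -0.089]
ft_force: [-1.1, 0.7, 2.8]
finger_gap: 0.001
grasp_force: 1.2
```

>>> carry_out --plan '[[[0.002, 0, 0.0005], 0, 0], [[0, 0, 0], 0, 0]]'

```text
time: 55.15
position: [0.5266, -0.0233, 0.051]
ee_rot: [3.113, 0.034, -0.089]
ft_force: [-2.6, 0.3, 4.0]
finger_gap: 0.001
grasp_force: 1.7
```

```bash
python3 -c "
from h import *
st(2)"
```

```text
tip [ 0.5275 -0.0227  0.0755] bay [-0.1197 -0.0037  0.0087] F bay [-3.6292  0.0179  3.1417] t 55.15 gap 0.0007763377736541477
```

>>> carry_out --plan '[[[0.003, 0, 0.0008], 0, 0], [[0, 0, 0], 0, 0]]'

```text
time: 55.35
position: [0.5297, -0.0236, 0.05]
ee_rot: [3.113, 0.033, -0.089]
ft_force: [-1.1, 0.8, 2.8]
finger_gap: 0.003
grasp_force: 1.2
```

>>> carry_out --plan '[[[0.002, 0, 0.0005], 0, 0], [[0, 0, 0], 0, 0]]'

```text
time: 55.55
position: [0.5316, -0.0238, 0.0495]
ee_rot: [3.113, 0.034, -0.089]
ft_force: [-3.0, 0.1, 3.8]
finger_gap: 0.001
grasp_force: 1.7
```

>>> carry_out --plan '[[[0.002, 0, 0.0005], 0, 0], [[0, 0, 0], 0, 0]]'

```text
time: 55.75
position: [0.5329, -0.024, 0.0489]
ee_rot: [3.113, 0.035, -0.089]
ft_force: [-7.3, 1.0, 8.5]
finger_gap: 0.0
grasp_force: 4.6
```

>>> carry_out --plan '[[[0.002, 0, 0.0005], 0, 0], [[0, 0, 0], 0, 0]]'

```text
time: 55.95
position: [0.5336, -0.0241, 0.0483]
ee_rot: [3.114, 0.037, -0.089]
ft_force: [-15.5, 2.1, 20.0]
finger_gap: 0.003
grasp_force: 10.5
```

>>> carry_out --plan '[[[0.002, 0, 0.0005], 0, 0], [[0, 0, 0], 0, 0]]'

```text
time: 56.15
position: [0.5341, -0.0243, 0.0476]
ee_rot: [3.114, 0.04, -0.09]
ft_force: [-24.2, 3.0, 26.5]
finger_gap: 0.0
grasp_force: 15.7
```

```bash
python3 -c "
from h import *
st(2)"
```

```text
tip [ 0.5351 -0.0237  0.0721] bay [-0.1114 -0.004   0.0076] F bay [-30.782    0.8479  18.7127] t 56.15 gap 7.30526700981056e-05
```

>>> carry_out --plan '[[[-0.004, 0, -0.003], 0, 0], [[-0.02, 0, -0.01], 0, 0], [[-0.02, 0, -0.04], 0, 0], [[0, 0, -0.05], 0, 0], [[-0.04, 0, -0.05], 0, 0], [[0, 0.03, -0.03], 0, 0], [[0, 0.03, 0], 0, 0], [[0, 0, 0], 0, 0]]'

```text
time: 56.95
position: [0.4731, -0.0757, 0.2151]
ee_rot: [3.114, 0.028, -0.091]
ft_force: [0.7, 0.5, -0.8]
finger_gap: -0.002
grasp_force: 0.0
```

Run:
```python
from h import *
im=robot.capture('wrist');i=robot.camera_info('wrist')
P=np.array([[x,y,z] for x in(-.009,.009) for y in(-.055,.055) for z in(0,.125)])
for b in(2,3):
    print(b,"bottom front L,R; top front L,R",[proj("",bayw(b,-.018,y,z),i).round().tolist() for z in(.015,.14) for y in(.055,-.055)], "pads-height bottom",[proj("",bayw(b,-.018,y,.007),i).round().tolist() for y in(.055,-.055)])
for q in ('panel_a','wedge_2'):
  for d in robot.outline_of(q,'wrist')[:4]:
    c=cv2.findContours(d['pixels'].astype(np.uint8),0,2)[0];c=max(c,key=cv2.contourArea)
    print(q,round(d['confidence'],2),cv2.approxPolyDP(c,4,True)[:,0].tolist())
    if q!='panel_a':
        for b in(2,3):
            r=fitmask(d['pixels'],i,Tbay(b),[-.03,0,0],rows=250)
            if r[1]>.4: print(b,r)
```

```text
2 bottom front L,R; top front L,R [[139.0, 7.0], [272.0, 8.0], [34.0, -139.0], [270.0, -134.0]] pads-height bottom [[142.0, 12.0], [272.0, 13.0]]
3 bottom front L,R; top front L,R [[296.0, 11.0], [426.0, 12.0], [314.0, -128.0], [539.0, -124.0]] pads-height bottom [[296.0, 16.0], [422.0, 17.0]]
panel_a 0.86 [[136, 0], [143, 6], [272, 5], [272, 0]]
panel_a 0.62 [[297, 2], [315, 7], [426, 7], [432, 0]]
panel_a 0.42 [[0, 0], [0, 139], [420, 134], [420, 8], [372, 9], [376, 108], [366, 117], [328, 117], [326, 7], [299, 7], [297, 0], [273, 0], [271, 7], [234, 7], [235, 115], [195, 116], [185, 106], [187, 7], [141, 7], [136, 0]]
wedge_2 0.82 [[327, 7], [327, 114], [366, 116], [375, 108], [370, 9]]
3 (array([-0.0163,  0.0092, -0.0114]), np.float64(0.9116487455197133))
wedge_2 0.72 [[190, 7], [186, 105], [196, 115], [233, 116], [233, 7]]
2 (array([-0.0174, -0.0027,  0.0129]), np.float64(0.9253893516841724))
wedge_2 0.55 [[230, 228], [224, 199], [81, 221], [90, 248], [220, 237]]
wedge_2 0.38 [[299, 5], [427, 7], [432, 0], [299, 0]]
```

```bash
python3 -c "
from h import *
print(robot.job_done())"
```

```text
the job is handed in; nothing more can be done
None
```

I cramped both panels present at the start (the middle stand slot was empty), in bays 2 and 3. A wedge is pushed in under each with about 30 N, the offcut lies flat on the bench clear of the rack, and the job is handed in; the verdict was not shown, but the last wrist picture agreed with both panels being lifted to hook height.

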